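# Open the tip tin for the shift

### The arm

A 6-joint arm with a two-finger parallel gripper is mounted at the origin on the work surface. World frame = base frame: x ahead of the robot, y to its left, z up, the work surface at z = 0. Lengths are in m, angles in rad, forces in N, time in s.
With the tool pointing down it reaches from about 0.275 to 0.825 m from the base axis. Payload 4.9 kg.
Tool frame: the origin (TCP) lies midway between the tips of the shut fingers; the grasp point (between the pads) lies 19 mm behind it; z points along the fingers, y is the direction in which the jaws open and shut (so a half turn about z gives the same grasp; the last joint's range is limited). The gripper opens to 85 mm and grips with 20 to 120 N. Pads are 22 mm wide; open, the fingers measure 114 mm over their backs; the gripper's body (76 mm by 85 mm) begins 54 mm behind the grasp point. The pads swing forward as they close: fully open they stand 13 mm farther back than shut.
Start: joints at [1.061, 0.326, -0.193, 1.052, 0, 1.437], TCP at [0.202, 0.512, 0.196] pointing down, gripper open.
Joint ranges: [-2.65, 2.65], [-0.97, 1.79], [-1.3, 1.35], [-1.93, 2.1], [-1.47, 1.37], [-3.14, 3.14]. Speed limits (rad/s): [2.57, 2.57, 3.14, 3.14, 3.14, 3.14].

### API

Orientations are given as a rotation vector (axis times angle).
In Python, from bench import manip gives the robot as it stands.
- The arm moves only by the tool play_rows, never from a script. Its argument "steps" is a list that holds one entry, the list of rows, each a list of 5 numbers: the shift along the tool's x, y, z in m, then the turn about the tool's z in rad, then the opening in per cent of the stroke, from 0 (shut) to 100 (fully open). A call has 1 to 20 rows; each row is the pose to reach, as a shift and turn from the pose measured when the call began, along the tool's axes at that moment; what a row does not reach only later rows make up. A row lasts 1/10 s, in which the tool goes at most 50 mm and 8.59 degrees, less where a joint would pass 70% of its speed; a pose out of reach is approached as far as the arm can. A call with a gripper value outside its range is refused whole. The fingers move at their own pace and stop on an object; "force" is the grip in N (left out, the last holds). Time passes only in rows, so rows that repeat a pose let the fingers close. It gives the time, the measured TCP pose, the force and the opening at its end, in the units of the state.
- manip.read_state(): the state, without advancing time (a new reading comes with each control period).
- manip.camera(name): name is "scene" or "top" or "wrist"; returns the picture (480x640x3 uint8, red, green, blue); there is no depth.
- manip.camera_model(name): a dict with "vertical_fov" (degrees; the focal length in pixels is half the picture's height over the tangent of half this angle, whatever the lens; pixels are square), "cx", "cy" (the principal point, pixels), "extrinsics" (4x4, takes a point from world to camera coordinates); the wrist camera has in their place "tool_from_camera" (4x4, takes a point from camera to tool coordinates, whose origin is the TCP and whose axes are the flange's). Camera axes: x right, y down, z forward; pixel columns grow to the right and rows downward; lengths in m; the calibration is good to about 2 mm. A picture is of the moment at which its call begins: read the wrist's pose just before it. camera_model takes no time and is no camera call.
- manip.hand_in(): hands the job in, once; it reports no verdict.
The state is a dict: "time": time; "joint_pos": joint angles; "qd": joint speeds; "joint_torque": joint torques, N m; "eef_pos": TCP position; "eef_rot": TCP orientation; "ft_force": force on the tool from outside, world axes, zero at the start; "moment": the same for the moment, N m; "gripper_width": finger opening in m.
Only numpy, scipy, OpenCV 4.12 (cv2) and the standard library are available. Lean on these libraries where they do the work, as an engineer would, in place of code of your own. Each camera call takes 0.05 s, during which the arm holds its last target.

### The job

Turn the latch knob on the lid dock anticlockwise until it clicks open, then lift the nested lid set by the inner lid's thin stem and lower it onto the open tin, keeping hold of the stem until the inner lid is seated in the mouth. Then take the outer lid by its collar and lift it alone, level and straight up, until it is clear of the stem, leaving the inner lid seated and undisturbed, and finish still holding the outer lid in the air above the tin. Leave the chips and the other things on the counter where they are.

Things in the scene. Friction and masses are not known exactly. Their poses are not given: they have to be found in the camera images.
- tin: Open round plain-metal tin for dealers' tips, fixed to the counter: 100 mm across outside, mouth 92 mm, rim 70 mm above the counter. Origin: centre of its underside, on the counter; z up.
- dock: Low dark steel dock fixed to the counter, holding the lid set: base plate 210 x 110 mm, a ring 96 mm across with its rim 30 mm above the counter, and a latch block 41 mm high whose knob axis is 100 mm from the ring's centre. Origin: ring's centre, on the counter; x points from the ring's centre to the knob axis, z up.
- latch (a joint): Angle of the dock's latch knob (rad), growing anticlockwise seen from above. 0: latched; the arm (55 x 14 x 6 mm, 3 mm above the outer lid) points from knob axis to ring centre, 12 mm over the lid's edge. A detent resists (peak 0.12 N m) up to 0.6, then it clicks over to its open rest at 1.2 (stop 1.25) and stays. Lids free from 0.8; clicked open: over 0.95.
- latch_grip (a point): Grip point of the latch knob, on its turning axis, 72 mm above the counter: an upright black bar 44 mm long, 12 mm thick, from 50 to 86 mm above the counter (arm's top at 49 mm). The point's x axis lies along the bar (latched: along the dock's x) and turns with the knob; z up.
- stem_grip (a point): Inner lid's grip point, on its upright stem (16 mm round), 8 mm below its top; nested, 22 mm above the outer collar's top. Flange (100 mm across, 6 thick) underside 66 mm below it; under that a chamfered plug 82 mm across, 12 deep. Height 96 mm on the dock, 136 mm seated on the tin's rim. 280 g, varies. z up. Lifting the stem lifts both lids: the outer rests on the flange.
- collar_grip (a point): Outer lid's grip point, on the axis of its collar (tube 34 mm outside, 24 bore, 34 high), 24 mm above the lid's flat top, 10 below the collar's top. Plate 114 mm across, 4 thick, skirt 5 deep; 170 g, varies. Nested: 32 mm below the stem grip point; the stem stands 40 mm above this point, between the gripping fingers. Clear of the stem after rising 68 mm. z up.
- chips_a: Bystander, to be left alone: stack of 6 yellow tournament chips, 39 mm across, 20 mm high. Origin: centre of its underside.
- chips_b: Bystander, to be left alone: stack of 9 yellow tournament chips, 39 mm across, 31 mm high. Origin: centre of its underside.
- chips_c: Bystander, to be left alone: stack of 4 yellow tournament chips, 39 mm across, 14 mm high. Origin: centre of its underside.
- lammer: Bystander, to be left alone: white plastic dealer lammer, a disc 32 mm across, 8 mm thick. Origin: centre of its underside.
- fob: Bystander, to be left alone: chrome key fob lying flat, 60 mm long, 24 mm wide, 8 mm thick. Origin: centre of its underside.
- deck: Bystander, to be left alone: boxed deck of cards lying flat, 64 x 89 x 18 mm. Origin: centre of its underside.
- mug: Bystander, to be left alone: white mug, 80 mm across, 95 mm high. Origin: centre of its underside.

How it is judged:
By the outcome, as a careful person would: the job done as asked, in the order asked, and still so for the second after the job is handed in, while the arm keeps its last pose, push and grip.
It also fails if it takes over 72 s, if anything falls off the work surface, if the arm or the gripper's body presses on something with over 40 N, if the wrist force passes 120 N, or if a joint passes its speed limit or range.

## Working session

There is one attempt and no reset: what is moved stays moved. The work goes in short steps, Python scripts to look and compute and a tool call to move; the robot and the scene stay as the last step left them, time stands still between calls to the robot, and variables do not carry over. Pictures are saved under pics/ and viewed, and the job is handed in when it is done.

Besides the shell and the picture viewer there is one more tool, called after "Call:" as name(argument=value, ...), one argument or row to a line, values as JSON. play_rows: Moves the arm, as the interface text tells. Its arguments: {"type":"object","properties":{"steps":{"type":"array","items":{"type":"array","items":{"type":"array","items":{"type":"number"}}}},"force":{"type":"number"}},"required":["steps"]}

```bash
mkdir -p pics; python3 - <<'E'
from bench import manip
import cv2
s=manip.read_state()
print(s)
for n in ("scene","top","wrist"):
    cv2.imwrite(f"pics/{n}0.png",manip.camera(n)[:,:,::-1]); print(n,manip.camera_model(n))
E
```

```text
{'time': 0.0, 'joint_pos': array([ 1.06078865e+00,  3.26944639e-01, -1.93596779e-01,  1.05200368e+00,
       -3.73702797e-06,  1.43662337e+00]), 'qd': array([ 7.11019400e-04, -4.32659891e-04,  1.40748955e-03,  5.49016805e-05,
       -6.28526757e-04, -4.09511486e-04]), 'joint_torque': array([ 7.54549401e-04, -4.43393719e+01,  2.62442172e+01,  1.54971593e-02,
       -1.45425256e-04, -6.92283521e-06]), 'eef_pos': array([0.2015331 , 0.51104689, 0.19569659]), 'eef_rot': array([-5.86788411e-01, -3.08574486e+00,  2.60710771e-03]), 'ft_force': array([-0.27005023, -0.3639007 , -0.62803031]), 'moment': array([-0.00899704,  0.02885324,  0.01194647]), 'gripper_width': 0.08561782207783292}
scene {'vertical_fov': 56.71379649989457, 'cx': 315.07794881870296, 'cy': 239.42750291266412, 'extrinsics': array([[-0.34286593,  0.93934851, -0.0082056 ,  0.21677667],
       [ 0.66832823,  0.23778541, -0.7048372 , -0.33579874],
       [-0.6601366 , -0.2471487 , -0.70932164,  1.33075469],
       [ 0.        ,  0.        ,  0.        ,  1.        ]])}
top {'vertical_fov': 55.5660799168519, 'cx': 320.05446638293256, 'cy': 237.6453954370507, 'extrinsics': array([[-0.02848115, -0.99942784, -0.01824307,  0.02787884],
       [-0.99196644,  0.03050945, -0.12276705,  0.62480343],
       [ 0.12325339,  0.01459997, -0.99226783,  0.94857771],
       [ 0.        ,  0.        ,  0.        ,  1.        ]])}
wrist {'vertical_fov': 58.8681127998228, 'cx': 320.76753650019435, 'cy': 241.18532420373586, 'tool_from_camera': array([[ 5.66316873e-04, -9.55367646e-01, -2.95418922e-01,
         7.53982330e-02],
       [ 9.99999551e-01,  7.65581705e-04, -5.58851723e-04,
         1.03161090e-03],
       [ 7.60076177e-04, -2.95418473e-01,  9.55367651e-01,
        -1.76531546e-01],
       [ 0.00000000e+00,  0.00000000e+00,  0.00000000e+00,
         1.00000000e+00]])}
```

View pics/scene0.png

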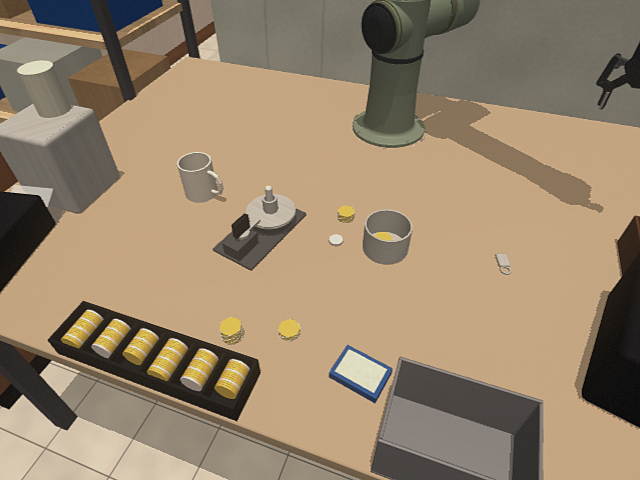

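View pics/top0.png

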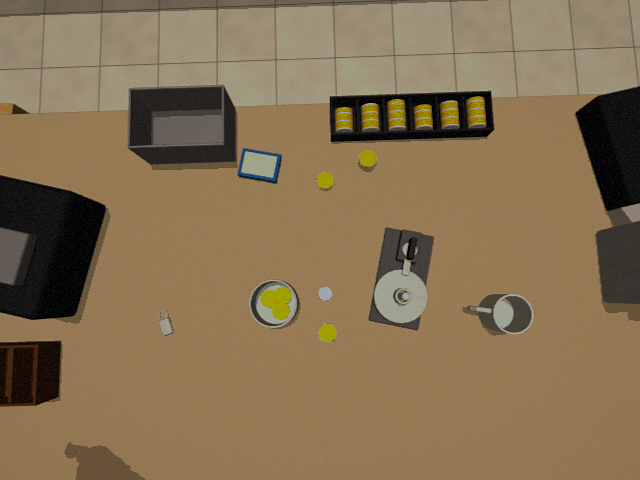

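View pics/wrist0.png

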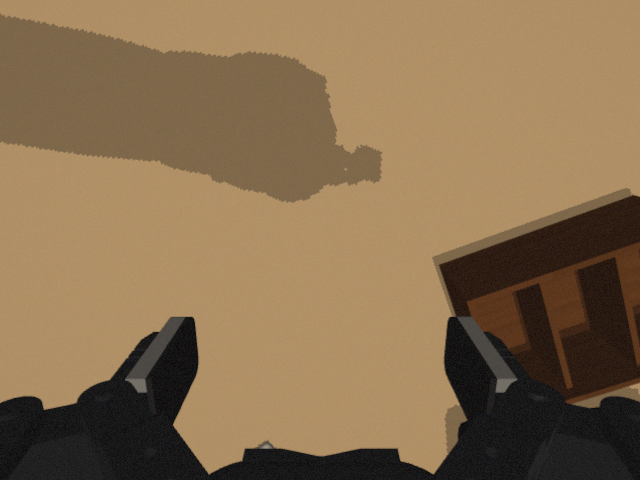

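The top view shows the lid disc around (400,297), the knob around (410,248), and the tin around (274,304). Next I'll measure them.

```bash
cat > h.py <<'E'
import numpy as np, cv2
from bench import manip
from scipy.spatial.transform import Rotation as R
def cam(n, s=None):
    m=manip.camera_model(n); f=240/np.tan(np.radians(m['vertical_fov']/2))
    if n=='wrist':
        T=np.eye(4);T[:3,:3]=R.from_rotvec(s['eef_rot']).as_matrix();T[:3,3]=s['eef_pos']
        W=T@m['tool_from_camera']
    else: W=np.linalg.inv(m['extrinsics'])
    return W,f,m['cx'],m['cy']
def ray(c,u,v):
    W,f,cx,cy=c; d=W[:3,:3]@np.array([(u-cx)/f,(v-cy)/f,1.]); return W[:3,3],d/np.linalg.norm(d)
def onz(c,u,v,z):
    o,d=ray(c,u,v); return o+d*(z-o[2])/d[2]
def proj(c,p):
    W,f,cx,cy=c; q=np.linalg.inv(W)@np.append(p,1); return np.array([cx+f*q[0]/q[2],cy+f*q[1]/q[2]])
def tri(rs):
    A=np.zeros((3,3));b=np.zeros(3)
    for o,d in rs:
        P=np.eye(3)-np.outer(d,d);A+=P;b+=P@o
    p=np.linalg.solve(A,b); return p,[np.linalg.norm(np.cross(p-o,d)) for o,d in rs]
E
python3 - <<'E'
from h import *
t=cv2.imread('pics/top0.png');s=cv2.imread('pics/scene0.png')
a=cv2.resize(t[210:350,220:450],None,fx=3.4,fy=3.4,interpolation=cv2.INTER_CUBIC)
b=cv2.resize(s[170:280,200:430],None,fx=3.4,fy=3.4,interpolation=cv2.INTER_CUBIC)
cv2.imwrite('pics/ta.png',a);cv2.imwrite('pics/sa.png',b)
ct=cam('top');print(onz(ct,274,304,.07),onz(ct,400,297,.05),onz(ct,411,248,.086),onz(ct,404,296,.1))
E
```

```text
[0.48639016 0.10791106 0.07      ] [ 0.49313325 -0.15520566  0.05      ] [ 0.5923788  -0.17706924  0.086     ] [ 0.49542626 -0.15549937  0.1       ]
```

View pics/ta.png

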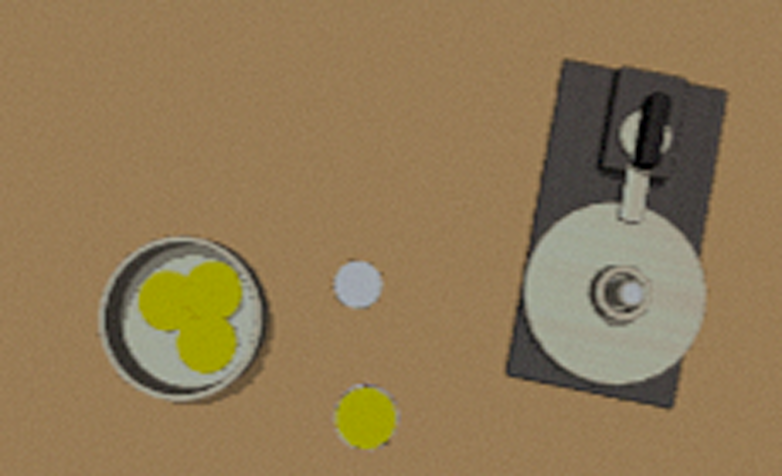

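View pics/sa.png

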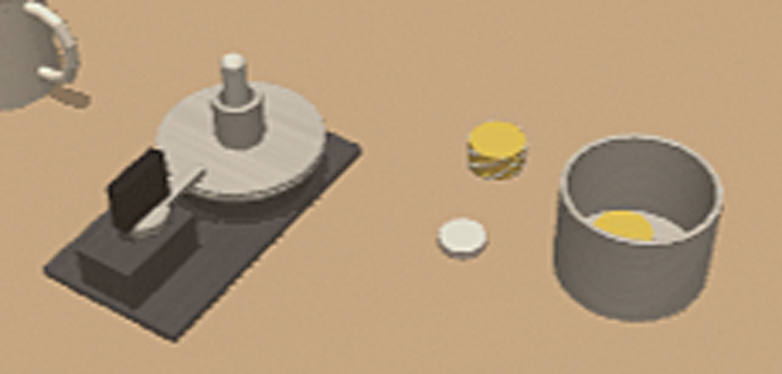

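```bash
cat >> h.py <<'E'
def goal(p,yaw,s=None):
    """shift in tool axes and turn about tool z to have TCP at p, tool x heading yaw (mod pi nearest printed both)"""
    s=s or manip.read_state(); M=R.from_rotvec(s['eef_rot']).as_matrix()
    cur=np.arctan2(M[1,0],M[0,0])
    sh=M.T@(np.array(p)-s['eef_pos'])
    t=-(yaw-cur); t=(t+np.pi)%(2*np.pi)-np.pi
    print('shift',sh.round(4),'turn',round(t,3),'or',round(t-np.sign(t)*np.pi,3),'cur yaw',round(cur,3),'tilt',M[:,2].round(4),'q',s['joint_pos'].round(3),'t',round(s['time'],2))
E
python3 - <<'E'
from h import *
t=cv2.imread('pics/top0.png');ct=cam('top')
hsv=cv2.cvtColor(t,cv2.COLOR_BGR2HSV)
m=((hsv[...,1]<70)&(hsv[...,2]>110)).astype(np.uint8)*255
for r,z in (((340,250,440,340),.04),((245,275,305,335),.07)):
    x0,y0,x1,y1=r; mm=np.zeros_like(m); mm[y0:y1,x0:x1]=m[y0:y1,x0:x1]
    cs,_=cv2.findContours(mm,cv2.RETR_EXTERNAL,cv2.CHAIN_APPROX_NONE)
    c=max(cs,key=cv2.contourArea); 
    h=cv2.convexHull(c); e=cv2.fitEllipse(h); cc=cv2.minEnclosingCircle(h); print(e,cc,onz(ct,*e[0],z),onz(ct,*cc[0],z))
g=(hsv[...,2]<60).astype(np.uint8)*255
x0,y0,x1,y1=360,220,440,335
mm=np.zeros_like(g);mm[y0:y1,x0:x1]=(hsv[y0:y1,x0:x1,1]<60)&(hsv[y0:y1,x0:x1,2]<100)
cs,_=cv2.findContours(mm,cv2.RETR_EXTERNAL,cv2.CHAIN_APPROX_NONE);c=max(cs,key=cv2.contourArea)
box=cv2.boxPoints(cv2.minAreaRect(c));print(box);P=np.array([onz(ct,*b,.006) for b in box]);print(P.round(4))
blk=((hsv[...,2]<40)).astype(np.uint8);mm=np.zeros_like(blk);mm[y0:270,395:425]=blk[y0:270,395:425]
cs,_=cv2.findContours(mm,cv2.RETR_EXTERNAL,cv2.CHAIN_APPROX_NONE);c=max(cs,key=cv2.contourArea)
print(cv2.minAreaRect(c),onz(ct,*cv2.minAreaRect(c)[0],.075))
goal([.545,-.17,.25],np.arctan2(-.02,.1))
E
```

```text
((400.8444519042969, 292.35467529296875), (52.40262985229492, 63.09021759033203), 4.889018535614014) ((401.0, 290.5714416503906), 31.823925018310547) [ 0.502758   -0.15903482  0.04      ] [ 0.50651093 -0.15955357  0.04      ]
((272.4759521484375, 303.22247314453125), (47.76644515991211, 48.449459075927734), 19.050989151000977) ((272.35272216796875, 303.1098327636719), 24.342336654663086) [0.48806827 0.11103851 0.07      ] [0.48830577 0.11128988 0.07      ]
[[374.6757  286.94595]
 [384.72977 226.62161]
 [433.3784  234.7297 ]
 [423.3243  295.05405]]
[[ 0.5162 -0.1075  0.006 ]
 [ 0.6498 -0.1357  0.006 ]
 [ 0.6282 -0.2431  0.006 ]
 [ 0.4954 -0.2133  0.006 ]]
((411.2384948730469, 248.09231567382812), (8.18629264831543, 22.450286865234375), 7.125016689300537) [ 0.59321829 -0.17958099  0.075     ]
shift [-0.5694 -0.5077 -0.0536] turn 2.963 or -0.178 cur yaw 2.766 tilt [-6.0e-04 -1.1e-03 -1.0e+00] q [ 1.061  0.327 -0.193  1.052 -0.     1.437] t 0.15
```

```bash
python3 - <<'E'
from h import *
goal([.50,-.158,.27],2.93)
E
```

```text
shift [-0.5232 -0.5131 -0.0735] turn -0.164 or 2.977 cur yaw 2.766 tilt [-6.0e-04 -1.1e-03 -1.0e+00] q [ 1.061  0.327 -0.193  1.052 -0.     1.437] t 0.15
```

Call:
play_rows(
  steps=[
    [[-0.03,-0.03,-0.004,-0.01,100],[-0.06,-0.06,-0.01,-0.02,100],[-0.09,-0.09,-0.015,-0.03,100],[-0.12,-0.118,-0.02,-0.04,100],[-0.15,-0.147,-0.025,-0.05,100],[-0.18,-0.177,-0.03,-0.06,100],[-0.21,-0.206,-0.035,-0.07,100],[-0.24,-0.235,-0.04,-0.08,100],[-0.27,-0.265,-0.045,-0.09,100],[-0.3,-0.294,-0.05,-0.1,100],[-0.33,-0.324,-0.055,-0.11,100],[-0.36,-0.353,-0.06,-0.12,100],[-0.39,-0.382,-0.065,-0.13,100],[-0.42,-0.412,-0.07,-0.14,100],[-0.45,-0.441,-0.073,-0.15,100],[-0.48,-0.47,-0.073,-0.16,100],[-0.51,-0.5,-0.073,-0.164,100],[-0.523,-0.513,-0.073,-0.164,100],[-0.523,-0.513,-0.073,-0.164,100],[-0.523,-0.513,-0.073,-0.164,100]],
  ],
)

```text
time: 2.15
eef_pos: [0.4992, -0.1571, 0.269]
eef_rot: [-0.332, -3.122, 0.0]
ft_force: [0.2, 0.3, -0.2]
gripper_width: 0.0856
```

```bash
python3 - <<'E'
from h import *
import pickle
s=manip.read_state(); im=manip.camera('wrist')[:,:,::-1]; cv2.imwrite('pics/w1.png',im); pickle.dump(s,open('w1.pkl','wb')); print(s['eef_pos'],s['qd'].round(3))
E
```

```text
[ 0.49920673 -0.15713241  0.2690027 ] [ 0.021 -0.021 -0.015  0.    -0.001 -0.001]
```

View pics/w1.png

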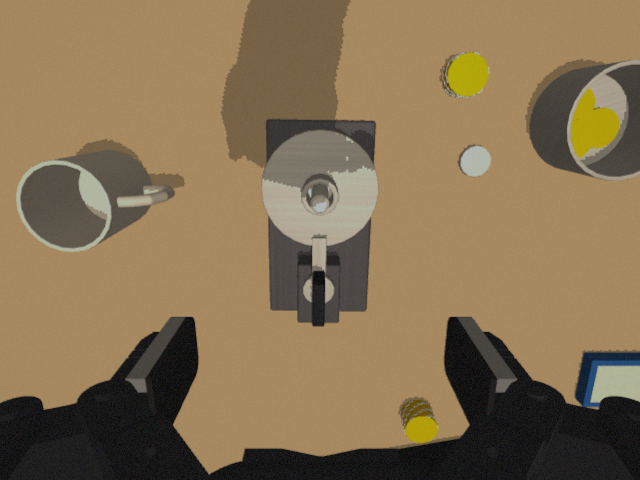

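The lid ellipse is at (320,187), the stem top at (320,203) and the knob bar at (318,298). The dock's axis is nearly aligned with the tool's x.

```bash
python3 - <<'E'
from h import *
import pickle
s=pickle.load(open('w1.pkl','rb'));c=cam('wrist',s);ct=cam('top')
im=cv2.imread('pics/w1.png')
a=cv2.resize(im[110:335,255:385],None,fx=2.6,fy=2.6,interpolation=cv2.INTER_CUBIC);cv2.imwrite('pics/w1c.png',a)
hsv=cv2.cvtColor(im,cv2.COLOR_BGR2HSV)
dark=np.zeros((480,640),np.uint8);dark[230:330,300:340]=(hsv[230:330,300:340,2]<30)
cs,_=cv2.findContours(dark,cv2.RETR_EXTERNAL,cv2.CHAIN_APPROX_NONE);k=max(cs,key=cv2.contourArea);print(cv2.boundingRect(k),cv2.minAreaRect(k))
# plate edges
for p,q in (((267,121),(270,310)),((376,121),(367,310))):
    A=onz(c,*p,.006);B=onz(c,*q,.006);d=B-A;print('edge',A.round(4),B.round(4),np.arctan2(d[1],d[0]))
print('stem',onz(c,320,205,.104),'lid',onz(c,320,187.5,.04))
for n,p in (('stemtop',[.494,-.156,.104]),('knobtopmid',[.592,-.1775,.086])): print(n,proj(c,p),proj(ct,p))
E
```

```text
(313, 272, 12, 16) ((318.5, 279.5), (15.0, 11.0), 90.0)
edge [ 0.4245 -0.1951  0.006 ] [ 0.6261 -0.2428  0.006 ] -0.23201513372057883
edge [ 0.4473 -0.0891  0.006 ] [ 0.6492 -0.1348  0.006 ] -0.22278598701866098
stem [ 0.49824852 -0.15678989  0.104     ] lid [ 0.4949886  -0.15625973  0.04      ]
stemtop [319.85106961 199.80672204] [404.6214011  296.72580881]
knobtopmid [319.48384485 302.6261262 ] [411.22047821 248.17751428]
```

View pics/w1c.png

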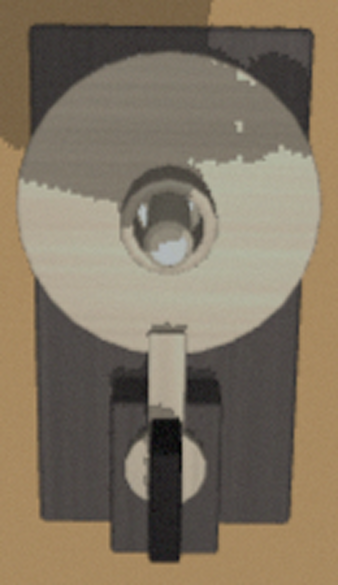

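```bash
python3 - <<'E'
from h import *
import pickle
s=pickle.load(open('w1.pkl','rb'));c=cam('wrist',s);ct=cam('top')
d=np.array([np.cos(-.227),np.sin(-.227),0])
far=onz(c,318.4,325.4,.086);near=onz(c,318.6,271.5,.05);print('knob',far-.022*d,near+.022*d)
lid=onz(c,319.8,187.7,.04);stem=onz(c,319.6,204.2,.104)
print('lid',lid,'stem',stem, onz(ct,400.6,295.9,.04),onz(ct,405.3,295.9,.104), 'knob from lid',lid+.1*d,stem+.1*d)
print(tri([ray(c,319.6,204.2),ray(ct,405.3,295.9)]))
goal([.5935,-.1785,.130],np.pi-.227)
goal([.5935,-.1785,.056],np.pi-.227)
E
```

```text
knob [ 0.59330033 -0.17849374  0.086     ] [ 0.59671032 -0.17988468  0.05      ]
lid [ 0.49513745 -0.15648828  0.04      ] stem [ 0.49752733 -0.15696958  0.104     ] [ 0.49530319 -0.15814208  0.04      ] [ 0.49558573 -0.15742534  0.104     ] knob from lid [ 0.59257205 -0.17899383  0.04      ] [ 0.59496193 -0.17947513  0.104     ]
(array([ 0.49577686, -0.15636443,  0.11176219]), [np.float64(0.0002602024333129586), np.float64(0.00026020243331294684)])
shift [-0.0971 -0.0016  0.1391] turn 0.016 or -3.126 cur yaw 2.931 tilt [-1.7e-03 -1.0e-04 -1.0e+00] q [-4.450e-01  2.390e-01 -1.250e-01  1.208e+00 -1.000e-03 -2.340e-01] t 2.2
shift [-0.0972 -0.0015  0.2131] turn 0.016 or -3.126 cur yaw 2.931 tilt [-1.7e-03 -1.0e-04 -1.0e+00] q [-4.450e-01  2.390e-01 -1.250e-01  1.208e+00 -1.000e-03 -2.340e-01] t 2.2
```

Call:
play_rows(
  steps=[
    [[-0.03,0,0.01,0.005,100],[-0.065,-0.001,0.03,0.016,100],[-0.09,-0.002,0.06,0.016,90],[-0.098,-0.002,0.1,0.016,80],[-0.098,-0.002,0.14,0.016,70],[-0.098,-0.002,0.17,0.016,60],[-0.098,-0.002,0.195,0.016,55],[-0.098,-0.002,0.208,0.016,50],[-0.098,-0.002,0.214,0.016,50],[-0.098,-0.002,0.214,0.016,50],[-0.098,-0.002,0.214,0.016,50]],
  ],
  force=40,
)

```text
time: 3.3
eef_pos: [0.5952, -0.1792, 0.0566]
eef_rot: [0.355, 3.121, -0.002]
ft_force: [-0.5, -0.6, -0.4]
gripper_width: 0.0429
```

```bash
python3 - <<'E'
from h import *
s=manip.read_state(); im=manip.camera('wrist')[:,:,::-1]; cv2.imwrite('pics/w2.png',im); goal([.594,-.179,.055],np.pi-.227)
E
```

```text
shift [0.0014 0.0001 0.0017] turn 0.0 or -3.141 cur yaw 2.915 tilt [ 7.0e-04 -1.1e-03 -1.0e+00] q [-0.411  0.573 -0.18   0.816 -0.001 -0.184] t 3.35
```

View pics/w2.png

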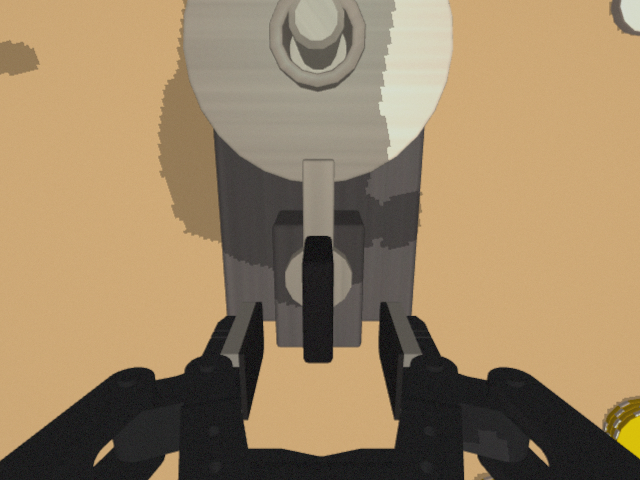

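The jaws straddle the bar: bar centre at column 318, midpoint between the pads about 321. I'll check the far end of the bar, then close.

```bash
python3 - <<'E'
from h import *
s=manip.read_state();c=cam('wrist',s);d=np.array([np.cos(-.227),np.sin(-.227),0])
print(onz(c,318,361,.086)-.022*d, onz(c,318,237,.05)+.022*d, 'stem',onz(c,317,13,.104),s['eef_pos'])
E
```

```text
[ 0.59338114 -0.17907641  0.086     ] [ 0.59664396 -0.18006963  0.05      ] stem [ 0.49740906 -0.1569024   0.104     ] [ 0.59533773 -0.17940223  0.056706  ]
```

Call:
play_rows(
  steps=[
    [[0.001,0,0.002,0,30],[0.001,0,0.002,0,10],[0.001,0,0.002,0,0],[0.001,0,0.002,0,0],[0.001,0,0.002,0,0],[0.001,0,0.002,0,0]],
  ],
  force=50,
)

```text
time: 3.95
eef_pos: [0.5943, -0.1792, 0.0547]
eef_rot: [0.355, 3.121, -0.002]
ft_force: [-0.1, -0.5, -0.5]
gripper_width: -0.0003
```

The width reads 0, so I need to see whether the jaws missed the bar.

```bash
python3 - <<'E'
from h import *
s=manip.read_state(); print(s['gripper_width'],s['eef_pos']);im=manip.camera('wrist')[:,:,::-1]; cv2.imwrite('pics/w3.png',im);cv2.imwrite('pics/s3.png',cv2.resize(manip.camera('scene')[150:290,180:360,::-1],None,fx=4,fy=4))
E
```

```text
-0.00026557597654644553 [ 0.59430345 -0.17920861  0.05468017]
```

View pics/w3.png

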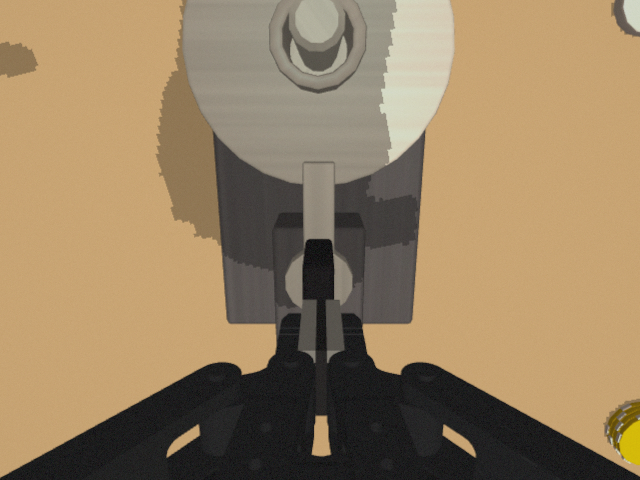

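View pics/s3.png

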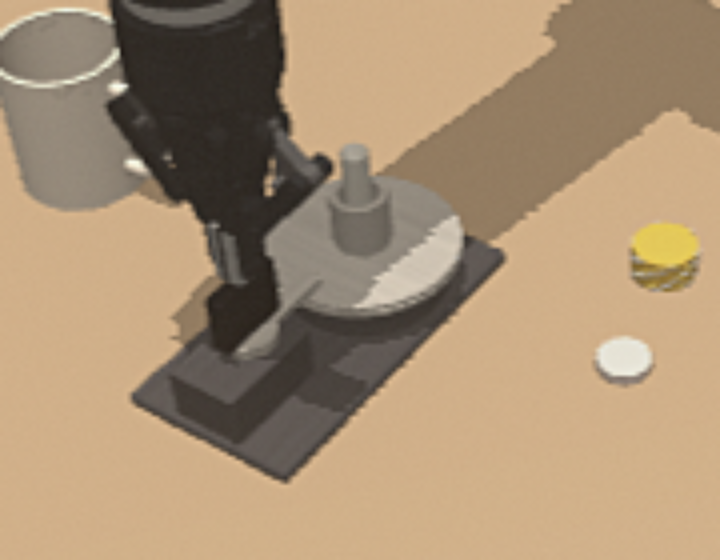

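```bash
python3 - <<'E'
from h import *
s=manip.read_state();c=cam('wrist',s);cs=cam('scene');ct=cam('top')
M=R.from_rotvec(s['eef_rot']).as_matrix();p=s['eef_pos'];g=p-.019*M[:,2];b=p-.073*M[:,2]
print(c[0][:3,3],cs[0][:3,3])
for n,q in (('tcp',p),('grasp',g),('body',b)): print(n,q.round(4),proj(c,q).round(),proj(cs,q).round(1),proj(ct,q).round(1))
sc=manip.camera('scene')[:,:,::-1].copy();tp=manip.camera('top')[:,:,::-1].copy()
a=cv2.resize(sc[190:270,200:300],None,fx=7,fy=7,interpolation=cv2.INTER_CUBIC)
for q,col in ((p,(0,0,255)),(g,(0,255,0)),(np.array([.594,-.179,.086]),(255,0,0)),(np.array([.594,-.179,.05]),(255,0,255))):
    u=(proj(cs,q)-[200,190])*7+3.5; cv2.circle(a,tuple(int(i) for i in u),3,col,-1)
cv2.imwrite('pics/s4.png',a)
cv2.imwrite('pics/t4.png',cv2.resize(tp[220:330,350:450],None,fx=5,fy=5,interpolation=cv2.INTER_CUBIC))
E
```

```text
[ 0.52111934 -0.16114998  0.23113842] [1.17722899 0.2051135  0.70902844]
tcp [ 0.5943 -0.1792  0.0547] [319. 285.] [241.7 230.1] [409.3 248.5]
grasp [ 0.5943 -0.1792  0.0737] [318. 304.] [240.6 223.6] [410.9 247.6]
body [ 0.5943 -0.1791  0.1277] [317. 386.] [237.2 203.9] [415.8 244.9]
```

View pics/s4.png

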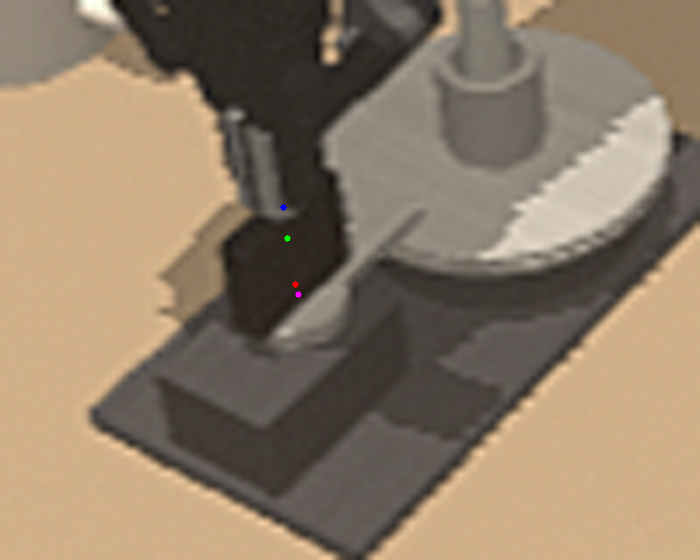

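View pics/t4.png

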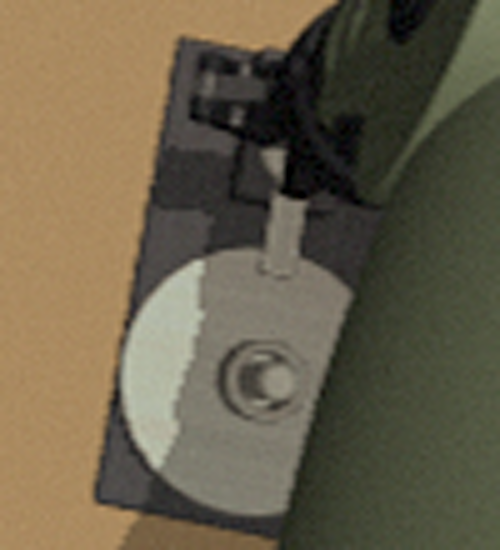

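```bash
python3 - <<'E'
from h import *
im=cv2.imread('pics/w3.png')[220:430,220:420]
im=np.clip(im.astype(float)*2.2,0,255).astype(np.uint8)
cv2.imwrite('pics/w3c.png',cv2.resize(im,None,fx=2.8,fy=2.8,interpolation=cv2.INTER_CUBIC))
print(manip.read_state())
E
```

```text
{'time': 4.15, 'joint_pos': array([-4.11236846e-01,  5.73929433e-01, -1.85065860e-01,  8.10796224e-01,
       -7.30971277e-04, -1.84449163e-01]), 'qd': array([-0.00049682,  0.00176104,  0.00105086,  0.00012254, -0.00073355,
       -0.00056783]), 'joint_torque': array([-3.72612878e-03, -5.38758016e+01,  2.32810199e+01, -7.29878579e-03,
       -2.85964954e-03, -2.41346561e-05]), 'eef_pos': array([ 0.59433141, -0.17916489,  0.05467507]), 'eef_rot': array([ 3.55390436e-01,  3.12067501e+00, -1.56046429e-03]), 'ft_force': array([-0.10102891,  0.00131633,  0.96012222]), 'moment': array([ 0.01787886,  0.03402825, -0.0432978 ]), 'gripper_width': 0.00022829997474119258}
```

View pics/w3c.png

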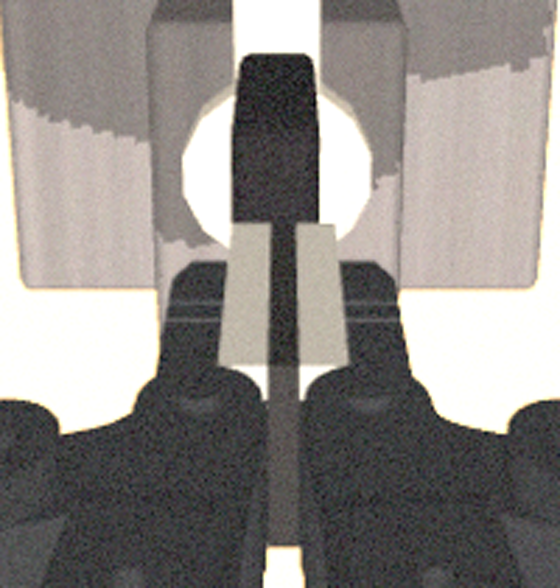

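The pads seem to be drawn inside the bar, with the width at 0. I'll reopen and close again, slowly and gently, watching the width.

Call:
play_rows(
  steps=[
    [[0,0,0,0,30],[0,0,0,0,30],[0,0,0,0,30]],
  ],
  force=20,
)

```text
time: 4.45
eef_pos: [0.5944, -0.1792, 0.0547]
eef_rot: [0.355, 3.121, -0.002]
ft_force: [1.1, 0.0, 1.0]
gripper_width: 0.0257
```

Call:
play_rows(
  steps=[
    [[0,0,0,0,20],[0,0,0,0,17]],
  ],
  force=20,
)

```text
time: 4.65
eef_pos: [0.5943, -0.1792, 0.0547]
eef_rot: [0.355, 3.121, -0.002]
ft_force: [-0.0, -0.2, -0.3]
gripper_width: 0.0147
```

Call:
play_rows(
  steps=[
    [[0,0,0,0,14],[0,0,0,0,12],[0,0,0,0,10]],
  ],
  force=20,
)

```text
time: 4.95
eef_pos: [0.5943, -0.1792, 0.0547]
eef_rot: [0.355, 3.121, -0.002]
ft_force: [0.0, -0.8, 0.2]
gripper_width: 0.0086
```

```bash
python3 - <<'E'
from h import *
print(manip.read_state()['ft_force'],manip.read_state()['moment'])
im=manip.camera('wrist')[220:430,220:420,::-1]
im=np.clip(im.astype(float)*2.2,0,255).astype(np.uint8)
cv2.imwrite('pics/w5c.png',cv2.resize(im,None,fx=2.8,fy=2.8,interpolation=cv2.INTER_CUBIC))
E
```

```text
[ 0.03929488 -0.83952594  0.24310498] [-0.05639809 -0.07487054  0.03018009]
```

View pics/w5c.png

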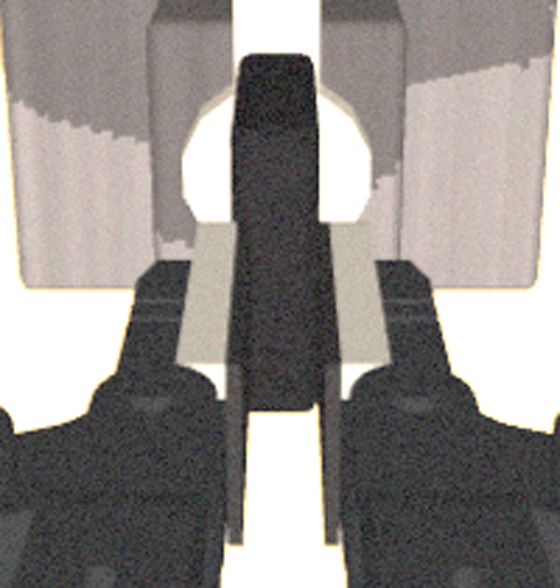

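At 8.6 mm width the pads look wider apart than the bar, and the pad tips sit at row 300. For tips at the TCP they should be near row 262. So the real fingertips may stand well behind the reported TCP, above the bar. I'll check with the scene view.

```bash
python3 - <<'E'
from h import *
sc=manip.camera('scene')[:,:,::-1]
im=np.clip(sc[180:270,200:300].astype(float)*2.5,0,255).astype(np.uint8)
cv2.imwrite('pics/s5.png',cv2.resize(im,None,fx=7,fy=6.6,interpolation=cv2.INTER_CUBIC))
s=manip.read_state();M=R.from_rotvec(s['eef_rot']).as_matrix();cs=cam('scene');c=cam('wrist',s)
for z in (0,-.01,-.02,-.03,-.04,-.05):
  for x in (.011,-.011):
    print(z,x,[ (proj(c,s['eef_pos']+M@[x,y,z]).round(0)) for y in (-.006,.006)],[(((proj(cs,s['eef_pos']+M@[x,y,z])-[200,180])*[7,6.6]).round(0)) for y in (-.006,.006)])
E
```

```text
0 0.011 [array([305., 262.]), array([332., 262.])] [array([300., 304.]), array([330., 318.])]
0 -0.011 [array([306., 307.]), array([332., 308.])] [array([253., 344.]), array([284., 358.])]
-0.01 0.011 [array([304., 270.]), array([333., 270.])] [array([296., 282.]), array([327., 295.])]
-0.01 -0.011 [array([305., 318.]), array([332., 318.])] [array([249., 321.]), array([280., 336.])]
-0.02 0.011 [array([303., 279.]), array([334., 279.])] [array([292., 259.]), array([323., 273.])]
-0.02 -0.011 [array([304., 329.]), array([333., 329.])] [array([244., 299.]), array([275., 313.])]
-0.03 0.011 [array([302., 290.]), array([334., 290.])] [array([288., 236.]), array([319., 249.])]
-0.03 -0.011 [array([303., 342.]), array([334., 342.])] [array([240., 275.]), array([271., 289.])]
-0.04 0.011 [array([301., 301.]), array([335., 301.])] [array([283., 212.]), array([315., 226.])]
-0.04 -0.011 [array([302., 356.]), array([335., 356.])] [array([235., 252.]), array([267., 266.])]
-0.05 0.011 [array([300., 314.]), array([336., 314.])] [array([279., 188.]), array([311., 202.])]
-0.05 -0.011 [array([301., 372.]), array([335., 372.])] [array([230., 228.]), array([262., 242.])]
```

View pics/s5.png

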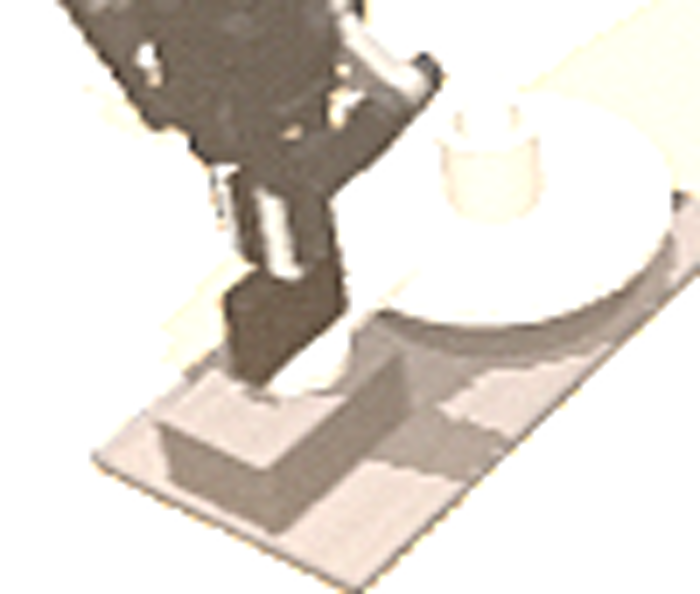

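Both views put the real fingertips about 37 mm behind the reported TCP, just above the bar at z≈0.092. From here on I'll use the observed tip. I'll lower in stages and watch the force.

Call:
play_rows(
  steps=[
    [[0,0,-0.002,0,40],[0,0,-0.002,0,45],[0,0,0.004,0,45],[0,0,0.012,0,45],[0,0,0.02,0,45],[0,0,0.02,0,45]],
  ],
)

```text
time: 5.65
eef_pos: [0.5929, -0.1786, 0.0327]
eef_rot: [-0.355, -3.119, 0.0]
ft_force: [-0.2, -0.3, 0.1]
gripper_width: 0.0384
```

```bash
python3 - <<'E'
from h import *
print(manip.read_state()['ft_force'])
sc=manip.camera('scene')[:,:,::-1]
im=np.clip(sc[180:270,200:300].astype(float)*2.5,0,255).astype(np.uint8)
cv2.imwrite('pics/s6.png',cv2.resize(im,None,fx=7,fy=6.6,interpolation=cv2.INTER_CUBIC))
E
```

```text
[-0.20248706 -0.3146461   0.14611696]
```

View pics/s6.png

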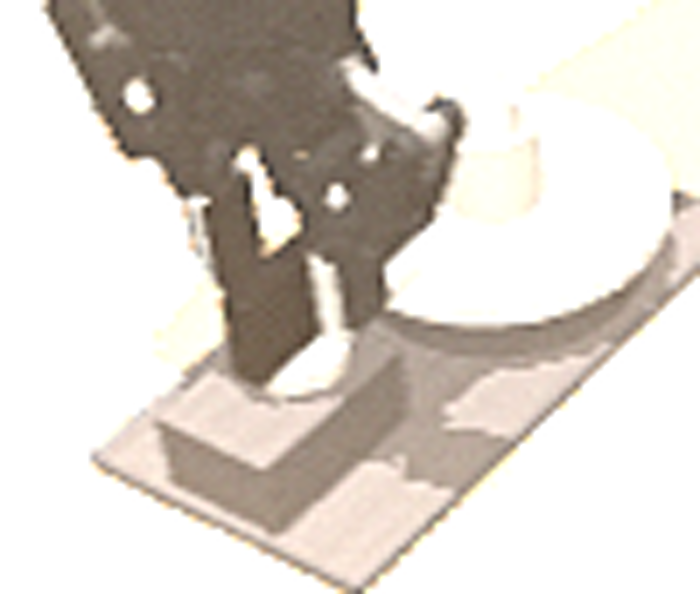

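The fingers now straddle the bar, with the pad ends partway down its height. Next I'll lower another 14 mm and close.

Call:
play_rows(
  steps=[
    [[-0.001,0,0.007,0,45],[-0.001,0,0.014,0,45],[-0.001,0,0.014,0,30],[-0.001,0,0.014,0,10],[-0.001,0,0.014,0,0],[-0.001,0,0.014,0,0],[-0.001,0,0.014,0,0],[-0.001,0,0.014,0,0]],
  ],
  force=50,
)

```text
time: 6.5
eef_pos: [0.5937, -0.1801, 0.0192]
eef_rot: [-0.356, -3.119, 0.003]
ft_force: [-1.2, -5.0, -4.3]
gripper_width: 0.0117
```

Gripped at 11.7 mm. Now I'll turn it anticlockwise.

Call:
play_rows(
  steps=[
    [[0,0,0,-0.1,0],[0,0,0,-0.2,0],[0,0,0,-0.3,0],[0,0,0,-0.4,0],[0,0,0,-0.5,0],[0,0,0,-0.6,0],[0,0,0,-0.7,0],[0,0,0,-0.8,0],[0,0,0,-0.9,0],[0,0,0,-1.0,0],[0,0,0,-1.1,0],[0,0,0,-1.18,0],[0,0,0,-1.2,0],[0,0,0,-1.2,0]],
  ],
)

```text
time: 7.9
eef_pos: [0.5942, -0.1815, 0.0192]
eef_rot: [1.466, -2.775, 0.004]
ft_force: [0.5, -5.4, -4.7]
gripper_width: 0.0115
```

```bash
python3 - <<'E'
from h import *
s=manip.read_state();print(s['ft_force'],s['moment'],s['gripper_width'])
cv2.imwrite('pics/w7.png',manip.camera('wrist')[:,:,::-1])
goal([.5937,-.18,.1],np.pi-.227+1.2)
E
```

```text
[ 0.53471999 -5.41897691 -4.68480224] [-0.94300922 -0.10885554  0.02606013] 0.011452428111409828
shift [-0.0006  0.0012 -0.0808] turn -0.001 or 3.14 cur yaw -2.17 tilt [-0.002  -0.0042 -1.    ] q [-0.413  0.616 -0.214  0.741 -0.005 -1.384] t 7.95
```

View pics/w7.png

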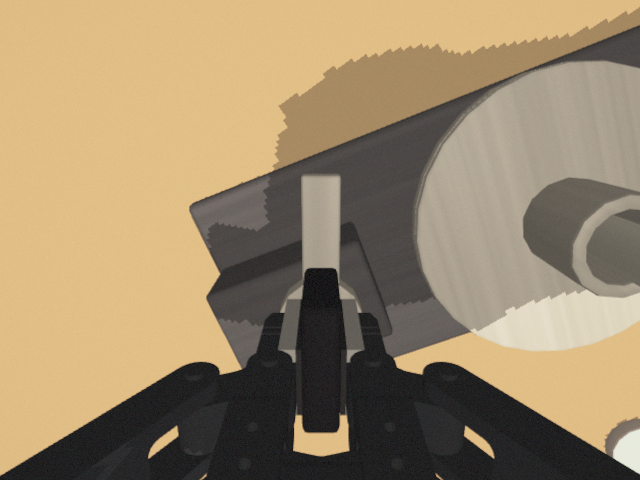

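The latch arm now points off the lid, so it looks open at about 1.2. I'll release and lift.

```bash
python3 - <<'E'
from h import *
goal([.497,-.158,.2],-2.17)
E
```

```text
shift [ 0.0362  0.0934 -0.1807] turn 0.0 or -3.142 cur yaw -2.17 tilt [-0.002  -0.0042 -1.    ] q [-0.413  0.616 -0.214  0.741 -0.005 -1.384] t 7.95
```

Call:
play_rows(
  steps=[
    [[0,0,0,0,15],[0,0,0,0,25],[0,0,0,0,40],[0,0,0,0,45],[0,0,-0.02,0,45],[0,0,-0.05,0,50],[0,0,-0.09,0,60],[0,0,-0.13,0,70],[0,0,-0.16,0,80],[0,0,-0.18,0,100],[0,0,-0.18,0,100]],
  ],
)

```text
time: 9.05
eef_pos: [0.5966, -0.1814, 0.203]
eef_rot: [-1.467, 2.777, -0.012]
ft_force: [0.1, 0.4, 1.0]
gripper_width: 0.0855
```

```bash
python3 - <<'E'
from h import *
s=manip.read_state();print(s['ft_force'],s['eef_pos'])
goal([.497,-.158,.2],-2.17)
cv2.imwrite('pics/w8.png',manip.camera('wrist')[:,:,::-1])
E
```

```text
[0.05732281 0.41263477 1.00900148] [ 0.59662277 -0.18135791  0.2030333 ]
shift [0.0369 0.0955 0.0025] turn 0.0 or -3.141 cur yaw -2.17 tilt [ 0.0042 -0.0066 -1.    ] q [-0.411  0.455  0.019  1.128 -0.004 -1.383] t 9.05
```

View pics/w8.png

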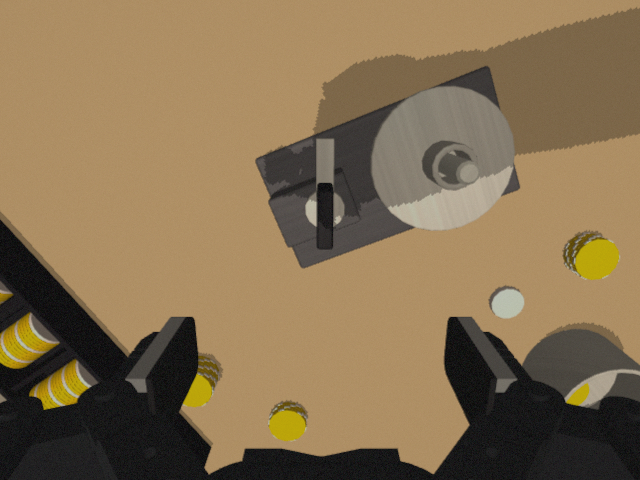

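The knob stays open, with its arm roughly perpendicular to the dock and off the lid. The stem top is at (467,172) and the lid disc at (443,158).

```bash
python3 - <<'E'
from h import *
s=manip.read_state();c=cam('wrist',s);im=cv2.imread('pics/w8.png')
print('stem',onz(c,467.5,172,.104))
hsv=cv2.cvtColor(im,cv2.COLOR_BGR2HSV);cv2.imwrite('pics/w8c.png',cv2.resize(im[70:250,350:540],None,fx=3.3,fy=3.3,interpolation=cv2.INTER_CUBIC))
E
```

```text
stem [ 0.49736004 -0.15859094  0.104     ]
```

View pics/w8c.png

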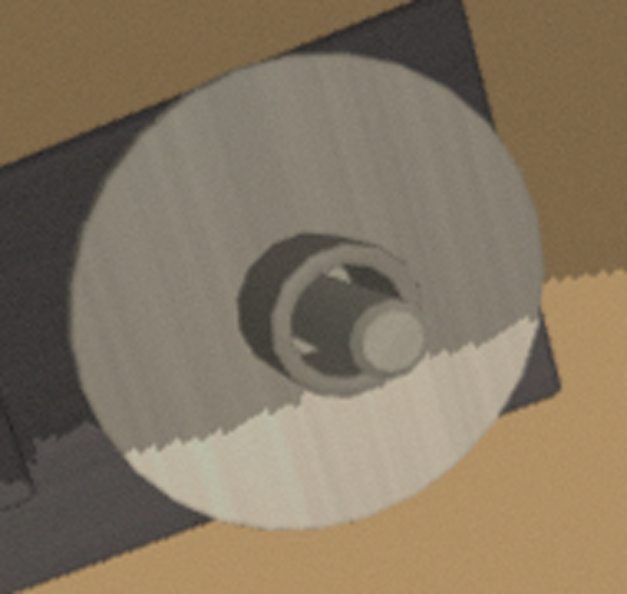

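```bash
python3 - <<'E'
from h import *
goal([.497,-.158,.1],-2.17)
goal([.497,-.158,.042],-2.17)
E
```

```text
shift [0.0362 0.0947 0.1005] turn 0.0 or -3.141 cur yaw -2.17 tilt [ 0.0012 -0.0053 -1.    ] q [-0.411  0.457  0.016  1.127 -0.004 -1.383] t 9.1
shift [0.036  0.095  0.1585] turn 0.0 or -3.141 cur yaw -2.17 tilt [ 0.0012 -0.0053 -1.    ] q [-0.411  0.457  0.016  1.127 -0.004 -1.383] t 9.1
```

Call:
play_rows(
  steps=[
    [[0.01,0.027,0,0,100],[0.02,0.055,0,0,90],[0.03,0.08,0.01,0,80],[0.036,0.095,0.03,0,70],[0.036,0.095,0.06,0,60],[0.036,0.095,0.09,0,60],[0.036,0.095,0.11,0,60],[0.036,0.095,0.12,0,60],[0.036,0.095,0.12,0,60]],
  ],
  force=60,
)

```text
time: 10.0
eef_pos: [0.4951, -0.1568, 0.0783]
eef_rot: [1.465, -2.774, 0.002]
ft_force: [0.3, 0.2, 0.5]
gripper_width: 0.0513
```

```bash
python3 - <<'E'
from h import *
s=manip.read_state();print(s['ft_force'],s['eef_pos'],s['gripper_width'])
goal([.497,-.158,.042],-2.17)
cv2.imwrite('pics/w9.png',manip.camera('wrist')[:,:,::-1])
cv2.imwrite('pics/s9.png',cv2.resize(manip.camera('scene')[140:270,190:350,::-1],None,fx=5,fy=5,interpolation=cv2.INTER_CUBIC)[:600])
E
```

```text
[0.31851167 0.17318094 0.45791126] [ 0.49507359 -0.15682907  0.07834698] 0.05125985389412379
shift [-0.0003 -0.0023  0.0363] turn 0.0 or -3.141 cur yaw -2.17 tilt [-0.0029 -0.0033 -1.    ] q [-0.446  0.385 -0.438  0.749 -0.004 -1.418] t 10.0
```

View pics/w9.png

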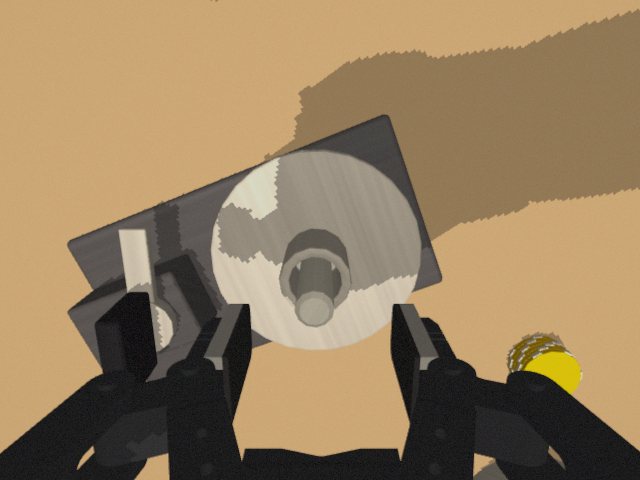

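View pics/s9.png

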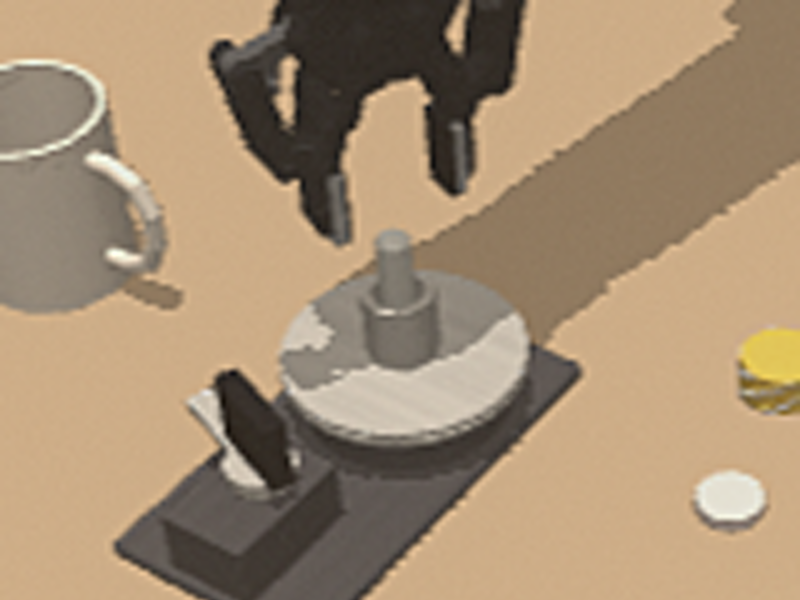

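Call:
play_rows(
  steps=[
    [[0,-0.001,0.008,0,60],[0,-0.002,0.018,0,55],[0,-0.002,0.028,0,50],[0,-0.002,0.034,0,45],[0,-0.002,0.036,0,40],[0,-0.002,0.036,0,40]],
  ],
)

```text
time: 10.7
eef_pos: [0.4983, -0.1589, 0.0441]
eef_rot: [1.466, -2.776, 0.007]
ft_force: [0.8, -0.5, -0.0]
gripper_width: 0.034
```

```bash
python3 - <<'E'
from h import *
s=manip.read_state();print(s['ft_force'],s['eef_pos'],s['gripper_width'])
goal([.497,-.158,.042],-2.17)
cv2.imwrite('pics/w10.png',manip.camera('wrist')[:,:,::-1])
cv2.imwrite('pics/s10.png',cv2.resize(manip.camera('scene')[140:260,190:350,::-1],None,fx=5,fy=5,interpolation=cv2.INTER_CUBIC))
E
```

```text
[ 0.77230018 -0.52145366 -0.0336347 ] [ 0.49831465 -0.1589017   0.04411444] 0.0340369262807065
shift [-0.      0.0016  0.0021] turn 0.0 or -3.141 cur yaw -2.17 tilt [ 1.0e-04 -4.8e-03 -1.0e+00] q [-0.447  0.432 -0.469  0.667 -0.004 -1.419] t 10.7
```

View pics/w10.png

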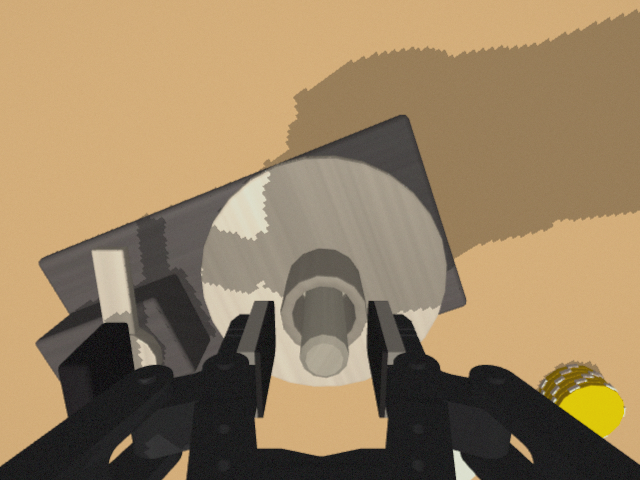

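View pics/s10.png

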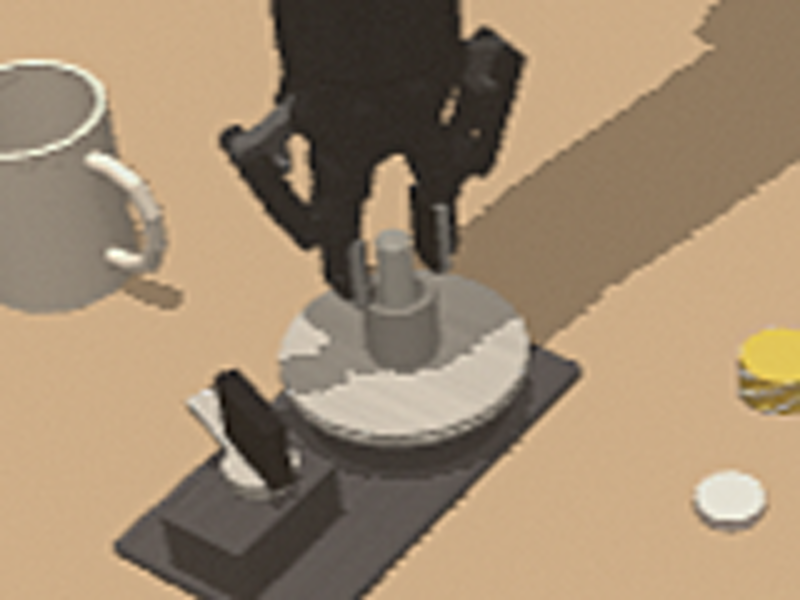

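The stem (column 323) is between the pads (midpoint about 320) and the tips are just above the collar. Closing now.

Call:
play_rows(
  steps=[
    [[0,0.001,0,0,30],[0,0.001,0,0,22],[0,0.001,0,0,10],[0,0.001,0,0,0],[0,0.001,0,0,0],[0,0.001,0,0,0]],
  ],
  force=60,
)

```text
time: 11.4
eef_pos: [0.4981, -0.1585, 0.0452]
eef_rot: [1.467, -2.777, 0.008]
ft_force: [-1.7, 0.6, 6.3]
gripper_width: 0.0137
```

```bash
python3 - <<'E'
from h import *
s=manip.read_state();print(s['ft_force'],s['eef_pos'],s['gripper_width'])
cv2.imwrite('pics/s11.png',cv2.resize(manip.camera('scene')[140:260,190:350,::-1],None,fx=5,fy=5,interpolation=cv2.INTER_CUBIC))
E
```

```text
[-1.69514983  0.59927671  6.34918198] [ 0.49805008 -0.15849794  0.04516512] 0.013678590791489661
```

View pics/s11.png

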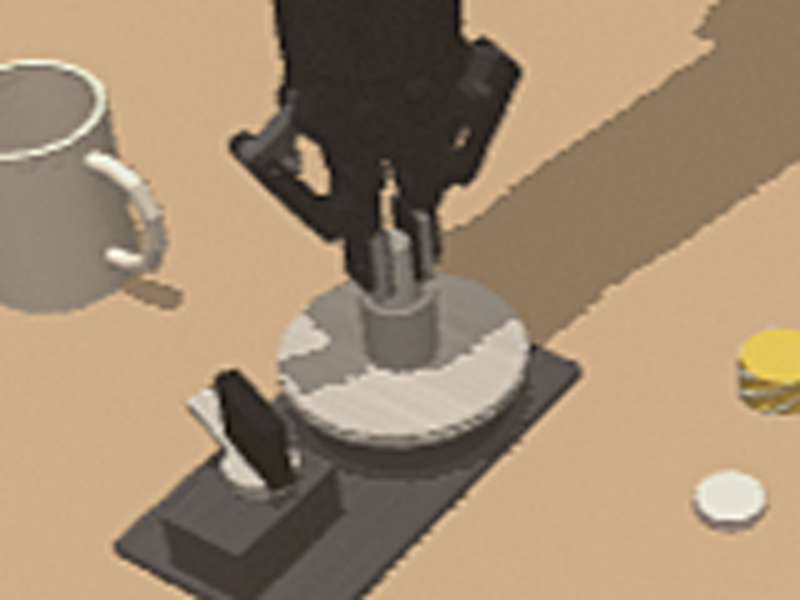

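The 6 N upward force suggests the tips touch the collar's top. I'll ease open, rise 4 mm and grip again.

Call:
play_rows(
  steps=[
    [[0,0,0,0,25],[0,0,-0.002,0,25],[0,0,-0.005,0,25],[0,0,-0.005,0,20],[0,0,-0.005,0,10],[0,0,-0.005,0,0],[0,0,-0.005,0,0],[0,0,-0.005,0,0]],
  ],
  force=70,
)

```text
time: 12.25
eef_pos: [0.4983, -0.1586, 0.0508]
eef_rot: [1.467, -2.777, 0.009]
ft_force: [-1.2, 1.0, 5.0]
gripper_width: 0.013
```

```bash
python3 - <<'E'
from h import *
s=manip.read_state();print(s['ft_force'],s['moment'],s['eef_pos'],s['gripper_width'])
E
```

```text
[-1.2168505   0.95867703  4.97731839] [0.20849013 0.31703353 0.00203485] [ 0.49827224 -0.15857459  0.05076738] 0.012980083703745683
```

Call:
play_rows(
  steps=[
    [[0,0,-0.003,0,0],[0,0,-0.008,0,0],[0,0,-0.015,0,0],[0,0,-0.024,0,0],[0,0,-0.034,0,0],[0,0,-0.046,0,0],[0,0,-0.058,0,0],[0,0,-0.07,0,0],[0,0,-0.082,0,0],[0,0,-0.092,0,0],[0,0,-0.098,0,0],[0,0,-0.1,0,0],[0,0,-0.1,0,0]],
  ],
)

```text
time: 13.55
eef_pos: [0.4981, -0.158, 0.1508]
eef_rot: [1.467, -2.777, 0.009]
ft_force: [-0.5, -0.8, -4.5]
gripper_width: 0.0134
```

```bash
python3 - <<'E'
from h import *
s=manip.read_state();print(s['ft_force'],s['moment'],s['eef_pos'],s['gripper_width'])
goal([.488,.111,.151],-2.17)
cv2.imwrite('pics/s12.png',manip.camera('scene')[:,:,::-1])
cv2.imwrite('pics/t12.png',manip.camera('top')[:,:,::-1])
cv2.imwrite('pics/w12.png',manip.camera('wrist')[:,:,::-1])
E
```

```text
[-0.46575602 -0.83380914 -4.46578294] [-0.00435105 -0.0376375  -0.02914336] [ 0.49806578 -0.1580156   0.15082276] 0.013428730075687121
shift [-0.2165  0.1599 -0.0017] turn 0.0 or -3.141 cur yaw -2.17 tilt [ 0.002  -0.0056 -1.    ] q [-0.446  0.309 -0.341  0.917 -0.004 -1.418] t 13.55
```

View pics/s12.png

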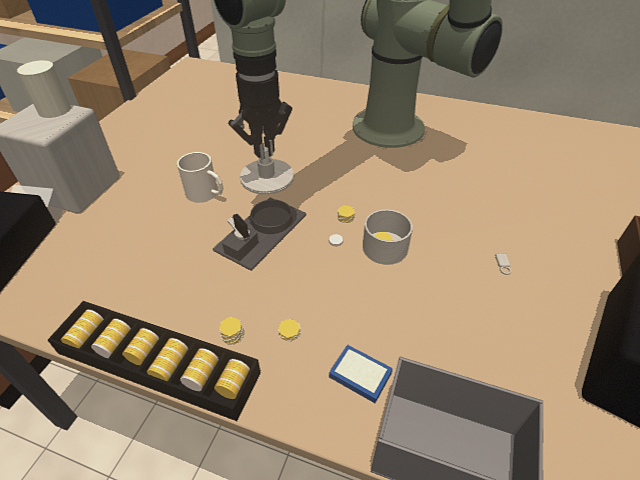

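View pics/w12.png

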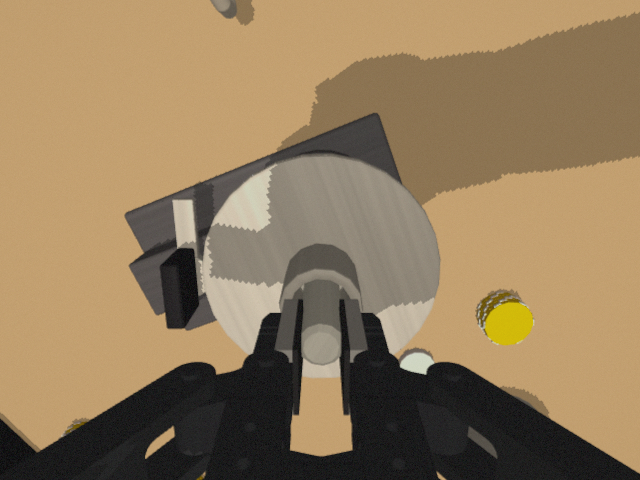

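The set is lifted level: Fz −4.5 N fits both lids, and the dock ring is empty. Next I'll fit the tin rim in the scene and top views.

```bash
python3 - <<'E'
from h import *
t=cv2.imread('pics/t12.png');s=cv2.imread('pics/s12.png')
cv2.imwrite('pics/tt.png',cv2.resize(t[270:340,240:310],None,fx=8,fy=8,interpolation=cv2.INTER_CUBIC))
cv2.imwrite('pics/ts.png',cv2.resize(s[205:265,355:415],None,fx=9,fy=9,interpolation=cv2.INTER_CUBIC))
s=manip.read_state();c=cam('wrist',s);print('stem top',onz(c,320,347,.204),s['eef_pos'])
ct=cam('top');cs=cam('scene')
for C in ((.488,.111),(.487,.108)):
  for r in (.05,.046):
    th=np.linspace(0,2*np.pi,5)[:4]
    print(C,r,[(proj(ct,[C[0]+r*np.cos(a),C[1]+r*np.sin(a),.07])-[240,270])*8 for a in th],[(proj(cs,[C[0]+r*np.cos(a),C[1]+r*np.sin(a),.07])-[355,205])*9 for a in th])
E
```

```text
stem top [ 0.49745164 -0.15797825  0.204     ] [ 0.49761828 -0.15780781  0.15016685]
(0.488, 0.111) 0.05 [array([256.95671644,  71.77423867]), array([ 66.85780847, 271.53946023]), array([263.00410529, 462.87247957]), array([453.36327855, 260.53708714])] [array([246.48801336, 313.4883543 ]), array([512.0159419 , 219.67769913]), array([347.28932257,  35.935988  ]), array([ 90.91931601, 121.21821656])]
(0.488, 0.111) 0.046 [array([257.1955882 ,  87.22261316]), array([ 82.29501332, 271.10002043]), array([262.75914928, 447.03062372]), array([437.88001291, 260.97783812])] [array([250.80361684, 301.60551301]), array([494.7377555 , 215.63776818]), array([343.52291821,  46.30663149]), array([107.33933328, 125.05749312])]
(0.487, 0.108) 0.05 [array([268.53801202,  75.29803553]), array([ 78.4722027 , 275.11903813]), array([274.73922087, 466.51265903]), array([465.06440133, 264.12026953])] [array([234.53712903, 307.33818037]), array([499.92885788, 213.80830976]), array([336.00892156,  30.60886308]), array([ 79.77262161, 115.64827285])]
(0.487, 0.108) 0.046 [array([268.78295913,  90.7509726 ]), array([ 93.91286744, 274.67974241]), array([274.48803366, 450.66605361]), array([449.57765728, 264.56087623])] [array([238.88099464, 295.49178508]), array([482.68991607, 209.78081946]), array([332.21707575,  40.94981475]), array([ 96.15659753, 119.47601963])]
```

View pics/tt.png

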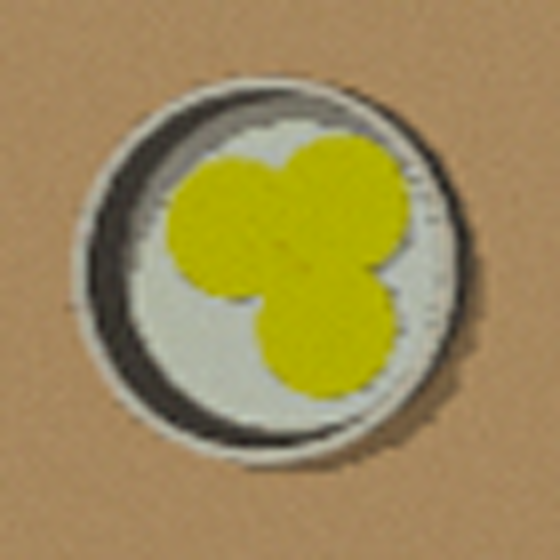

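View pics/ts.png

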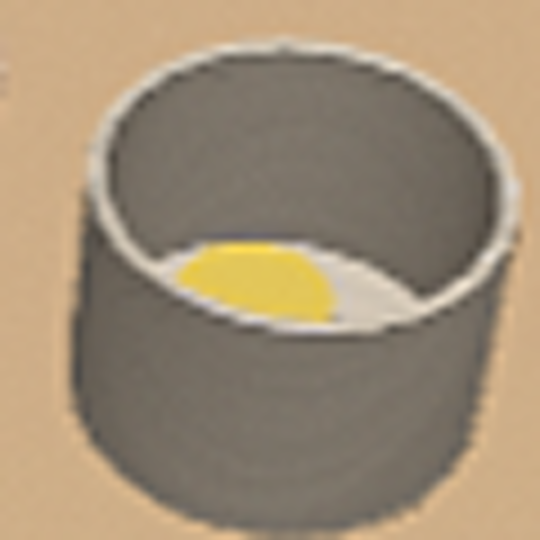

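```bash
python3 - <<'E'
from h import *
from scipy.optimize import least_squares
ct=cam('top');cs=cam('scene');th=np.linspace(0,2*np.pi,361)
def bb(c,C,o,k):
    P=np.array([proj(c,[C[0]+.05*np.cos(a),C[1]+.05*np.sin(a),.07]) for a in th]); P=(P-o)*k+k/2
    return np.r_[P.min(0),P.max(0)]
ot=np.array([72,75,463,467.]);os_=np.array([89,41,519,333.])
for name,c,o,k,ob in (('top',ct,[240,270],8,ot),('scene',cs,[355,205],9,os_)):
    r=least_squares(lambda C:bb(c,C,np.array(o),k)-ob,[.488,.11]);print(name,r.x,r.fun.round(1))
E
```

```text
top [0.48805176 0.11012681] [ 2.2  0.4 -2.2 -0.4]
scene [0.49029143 0.11150036] [-2.  -2.1  2.   1.6]
```

```bash
python3 - <<'E'
from h import *
goal([.489,.111,.151],-2.17)
E
```

```text
shift [-0.2172  0.1586 -0.0022] turn 0.0 or -3.141 cur yaw -2.17 tilt [ 9.e-04 -5.e-03 -1.e+00] q [-0.446  0.31  -0.341  0.917 -0.004 -1.418] t 13.7
```

Call:
play_rows(
  steps=[
    [[-0.006,0.0045,0,0,0],[-0.018,0.013,0,0,0],[-0.034,0.025,-0.001,0,0],[-0.054,0.0395,-0.001,0,0],[-0.075,0.055,-0.001,0,0],[-0.096,0.07,-0.001,0,0],[-0.117,0.0855,-0.001,0,0],[-0.138,0.101,-0.002,0,0],[-0.159,0.116,-0.002,0,0],[-0.178,0.13,-0.002,0,0],[-0.194,0.1415,-0.002,0,0],[-0.206,0.1505,-0.002,0,0],[-0.214,0.156,-0.002,0,0],[-0.217,0.1585,-0.002,0,0],[-0.217,0.1585,-0.002,0,0],[-0.217,0.1585,-0.002,0,0]],
  ],
)

```text
time: 15.3
eef_pos: [0.4889, 0.1104, 0.1508]
eef_rot: [1.466, -2.776, 0.008]
ft_force: [0.7, -0.3, -4.2]
gripper_width: 0.013
```

```bash
python3 - <<'E'
from h import *
s=manip.read_state();print(s['ft_force'],s['moment'],s['eef_pos'],s['gripper_width'])
goal([.489,.111,.1],-2.17)
cv2.imwrite('pics/s13.png',cv2.resize(manip.camera('scene')[110:280,310:500,::-1],None,fx=3.5,fy=3.5,interpolation=cv2.INTER_CUBIC))
cv2.imwrite('pics/w13.png',manip.camera('wrist')[:,:,::-1])
E
```

```text
[ 0.71294034 -0.29998719 -4.17594559] [-0.0658401   0.02244643 -0.02130609] [0.48891282 0.11042538 0.1507776 ] 0.012981869198010374
shift [-0.0007  0.0004  0.0508] turn 0.0 or -3.141 cur yaw -2.17 tilt [ 8.0e-04 -5.4e-03 -1.0e+00] q [ 0.078  0.275 -0.389  0.906 -0.005 -0.893] t 15.3
```

View pics/s13.png

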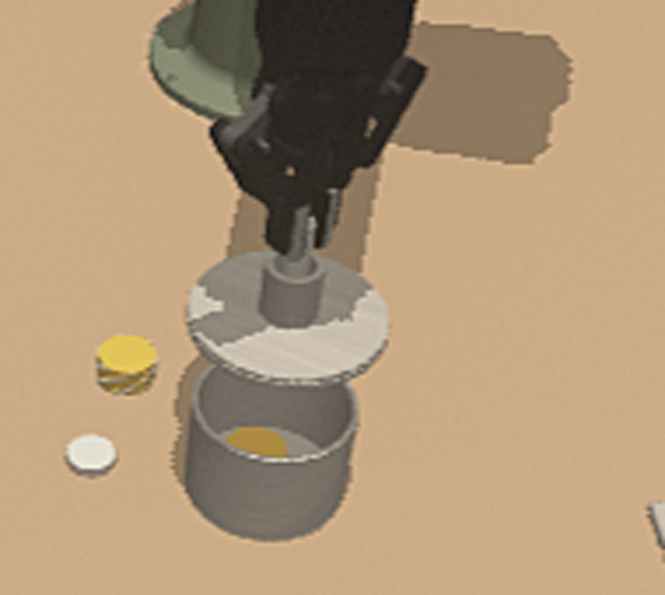

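View pics/w13.png

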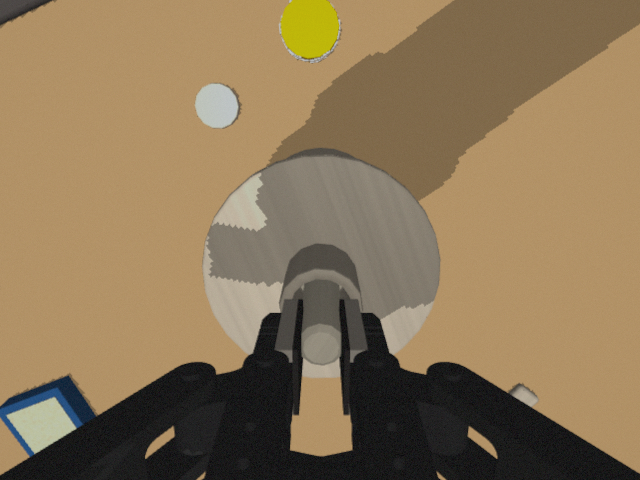

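The set hangs over the mouth. Lowering now; seating is expected at TCP z≈0.091.

Call:
play_rows(
  steps=[
    [[-0.001,0,0.006,0,0],[-0.001,0,0.014,0,0],[-0.001,0,0.022,0,0],[-0.001,0,0.03,0,0],[-0.001,0,0.038,0,0],[-0.001,0,0.044,0,0],[-0.001,0,0.05,0,0],[-0.001,0,0.054,0,0],[-0.001,0,0.056,0,0],[-0.001,0,0.056,0,0]],
  ],
)

```text
time: 16.4
eef_pos: [0.4895, 0.1107, 0.0946]
eef_rot: [1.465, -2.777, 0.008]
ft_force: [-0.1, -0.1, -4.9]
gripper_width: 0.013
```

Call:
play_rows(
  steps=[
    [[0,0,0.001,0,0],[0,0,0.002,0,0],[0,0,0.003,0,0],[0,0,0.004,0,0],[0,0,0.004,0,0]],
  ],
)

```text
time: 16.9
eef_pos: [0.4897, 0.1106, 0.0908]
eef_rot: [1.465, -2.777, 0.008]
ft_force: [0.1, 0.2, -1.8]
gripper_width: 0.0127
```

```bash
python3 - <<'E'
from h import *
s=manip.read_state();print(s['ft_force'],s['moment'],s['eef_pos'],s['gripper_width'])
cv2.imwrite('pics/s14.png',cv2.resize(manip.camera('scene')[150:280,330:460,::-1],None,fx=4.5,fy=4.5,interpolation=cv2.INTER_CUBIC))
E
```

```text
[ 0.13638553  0.17171473 -1.8412687 ] [-0.02302758  0.09697191 -0.05221802] [0.48967659 0.11064885 0.09081015] 0.012746638621622123
```

View pics/s14.png

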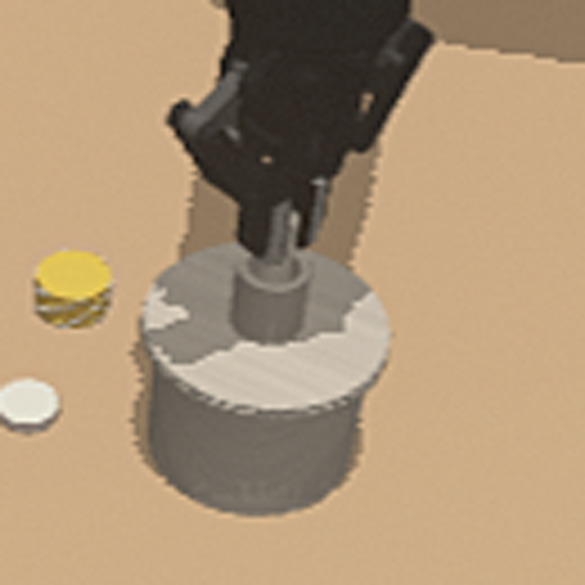

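Call:
play_rows(
  steps=[
    [[0,0,0.001,0,0],[0,0,0.002,0,0],[0,0,0.002,0,0],[0,0,0.002,0,0]],
  ],
)

```text
time: 17.35
eef_pos: [0.4898, 0.1106, 0.0907]
eef_rot: [1.466, -2.778, 0.009]
ft_force: [-6.7, -0.7, 14.5]
gripper_width: 0.0132
```

The lid is seated: z has stopped at 0.0907 with a 14.5 N push. I'll relax and release the stem.

Call:
play_rows(
  steps=[
    [[0,0,0,0,0],[0,0,0,0,0],[0,0,0,0,18],[0,0,0,0,26],[0,0,0,0,35],[0,0,0,0,50],[0,0,0,0,60],[0,0,0,0,60]],
  ],
)

```text
time: 18.15
eef_pos: [0.4899, 0.1107, 0.0908]
eef_rot: [1.466, -2.778, 0.009]
ft_force: [-0.1, -0.4, 0.1]
gripper_width: 0.0512
```

```bash
python3 - <<'E'
from h import *
s=manip.read_state();print(s['ft_force'],s['moment'],s['eef_pos'],s['gripper_width'])
cv2.imwrite('pics/s15.png',cv2.resize(manip.camera('scene')[150:280,330:460,::-1],None,fx=4.5,fy=4.5,interpolation=cv2.INTER_CUBIC))
cv2.imwrite('pics/w15.png',manip.camera('wrist')[:,:,::-1])
E
```

```text
[-0.11720942 -0.36344781  0.08005746] [-0.00063151  0.04604209  0.04244004] [0.48989642 0.11066258 0.09077269] 0.05122627376065896
```

View pics/s15.png

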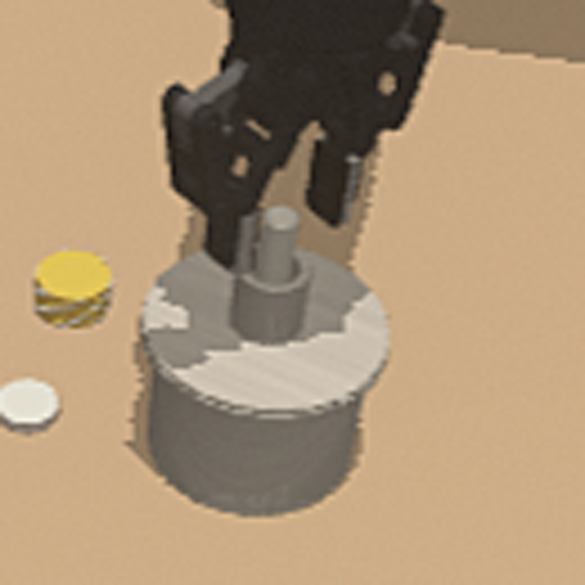

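View pics/w15.png

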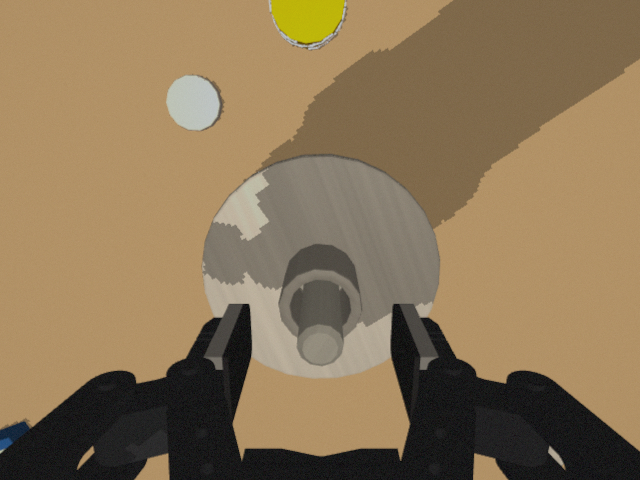

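The inner lid is seated and the fingers are clear on both sides (stem at column 320, pads symmetric). Before lowering to the collar I'll check where the palm is.

```bash
python3 - <<'E'
from h import *
s=manip.read_state();M=R.from_rotvec(s['eef_rot']).as_matrix();cs=cam('scene')
for z in (-.035,-.073,-.09,-.1,-.11,-.12,-.13): print(z,((proj(cs,s['eef_pos']+M@[0,0,z])-[330,150])*4.5+2).round(0))
c=cam('wrist',s);print('stem',onz(c,320,346,.144))
goal([.4897,.1107,.05],-2.17)
E
```

```text
-0.035 [276. 246.]
-0.073 [287. 179.]
-0.09 [291. 147.]
-0.1 [294. 128.]
-0.11 [297. 109.]
-0.12 [300.  90.]
-0.13 [303.  70.]
stem [0.48959589 0.11046244 0.144     ]
shift [-0.0001  0.0004  0.0407] turn -0.0 or 3.141 cur yaw -2.17 tilt [ 0.0022 -0.0055 -1.    ] q [ 0.079  0.34  -0.47   0.759 -0.006 -0.892] t 18.25
```

Call:
play_rows(
  steps=[
    [[0,0,0.006,0,62],[0,0,0.013,0,62],[0,0,0.02,0,62],[0,0,0.025,0,62],[0,0,0.025,0,62]],
  ],
)

```text
time: 18.75
eef_pos: [0.489, 0.1104, 0.0646]
eef_rot: [1.465, -2.776, 0.008]
ft_force: [-0.2, -1.4, 0.7]
gripper_width: 0.053
```

```bash
python3 - <<'E'
from h import *
s=manip.read_state();print(s['ft_force'],s['moment'],s['eef_pos'],s['gripper_width'])
cv2.imwrite('pics/s16.png',cv2.resize(manip.camera('scene')[150:280,330:460,::-1],None,fx=4.5,fy=4.5,interpolation=cv2.INTER_CUBIC))
E
```

```text
[-0.17042818 -1.35091521  0.677122  ] [ 0.00326027 -0.00111923 -0.04355772] [0.48900127 0.11043368 0.0646242 ] 0.05296410679114786
```

View pics/s16.png

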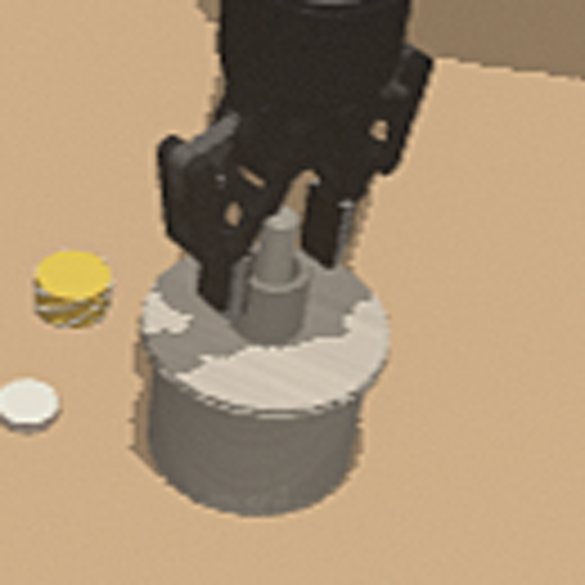

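The palm has about 10 mm of clearance over the stem at the final depth. I'll lower 12 mm more and close on the collar.

Call:
play_rows(
  steps=[
    [[0,0,0.004,0,62],[0,0,0.009,0,60],[0,0,0.012,0,58],[0,0,0.012,0,55],[0,0,0.012,0,50]],
  ],
)

```text
time: 19.3
eef_pos: [0.4893, 0.1104, 0.0531]
eef_rot: [1.465, -2.777, 0.008]
ft_force: [0.8, -0.4, 0.4]
gripper_width: 0.0427
```

```bash
python3 - <<'E'
from h import *
s=manip.read_state();print(s['ft_force'],s['moment'],s['eef_pos'],s['gripper_width'])
cv2.imwrite('pics/s17.png',cv2.resize(manip.camera('scene')[150:280,330:460,::-1],None,fx=4.5,fy=4.5,interpolation=cv2.INTER_CUBIC))
cv2.imwrite('pics/w17.png',manip.camera('wrist')[:,:,::-1])
E
```

```text
[ 0.8483904  -0.39323276  0.3700381 ] [0.02227079 0.03653301 0.02694185] [0.48934854 0.11039668 0.05307876] 0.042748293243918434
```

View pics/s17.png

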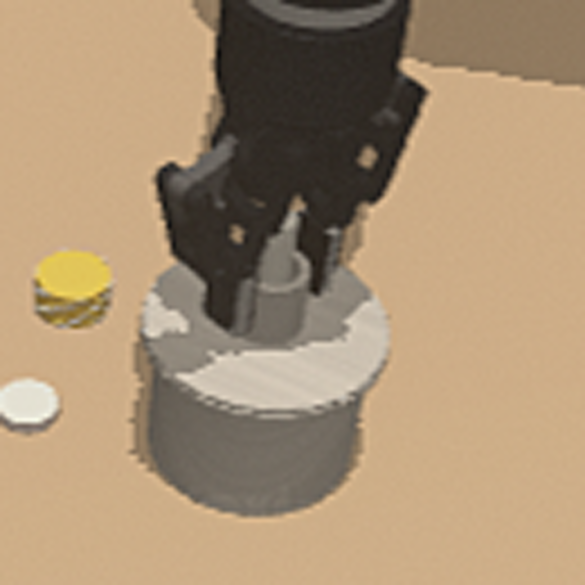

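View pics/w17.png

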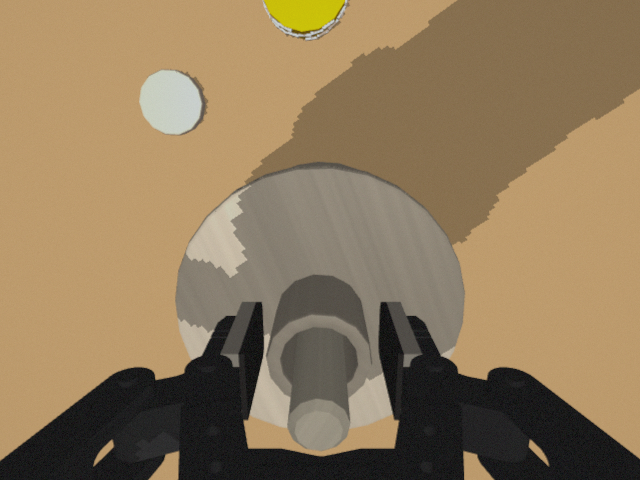

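The pads straddle the collar symmetrically, and the stem top at (320,425) is clear of the palm. Closing.

Call:
play_rows(
  steps=[
    [[0,0,0,0,45],[0,0,0,0,40],[0,0,0,0,36],[0,0,0,0,25],[0,0,0,0,10],[0,0,0,0,0],[0,0,0,0,0],[0,0,0,0,0]],
  ],
  force=40,
)

```text
time: 20.2
eef_pos: [0.4898, 0.1104, 0.0537]
eef_rot: [1.466, -2.778, 0.009]
ft_force: [-1.3, -0.9, 5.8]
gripper_width: 0.0331
```

```bash
python3 - <<'E'
from h import *
s=manip.read_state();print(s['ft_force'],s['moment'],s['eef_pos'],s['gripper_width'],R.from_rotvec(s['eef_rot']).as_matrix()[:,2])
E
```

```text
[-1.32406965 -0.88554341  5.81615778] [-0.07749625  0.22420856  0.0313334 ] [0.48983419 0.11038477 0.05374069] 0.0330574339797189 [ 0.00191035 -0.00564842 -0.99998222]
```

```bash
python3 - <<'E'
from h import *
s=manip.read_state();M=R.from_rotvec(s['eef_rot']).as_matrix();print(M[2]*.1, M[2]*.03)
E
```

```text
[ 0.00035853 -0.00047644 -0.09999822] [ 0.00010756 -0.00014293 -0.02999947]
```

Call:
play_rows(
  steps=[
    [[0,0,-0.002,0,0],[0,0,-0.005,0,0],[0,0,-0.009,0,0],[0,0,-0.013,0,0],[0,0,-0.016,0,0],[0,0,-0.016,0,0]],
  ],
)

```text
time: 20.8
eef_pos: [0.4902, 0.1105, 0.0703]
eef_rot: [1.466, -2.778, 0.01]
ft_force: [-0.4, 0.8, -2.2]
gripper_width: 0.0336
```

```bash
python3 - <<'E'
from h import *
s=manip.read_state();M=R.from_rotvec(s['eef_rot']).as_matrix();print(s['ft_force'],s['moment'],s['eef_pos'],s['gripper_width'],M[2]*.08)
print('to', M.T@(np.array([.4898,.1104,.154])-s['eef_pos']))
cv2.imwrite('pics/s18.png',cv2.resize(manip.camera('scene')[130:270,330:460,::-1],None,fx=4.2,fy=4.2,interpolation=cv2.INTER_CUBIC))
cv2.imwrite('pics/w18.png',manip.camera('wrist')[:,:,::-1])
E
```

```text
[-0.35919396  0.84747635 -2.16538944] [ 0.01844563 -0.01956383 -0.02675733] [0.49023485 0.11051414 0.07027848] 0.03361375262910057 [ 0.00023706 -0.00043628 -0.07999846]
to [ 0.00058771 -0.00016199 -0.0837205 ]
```

View pics/s18.png

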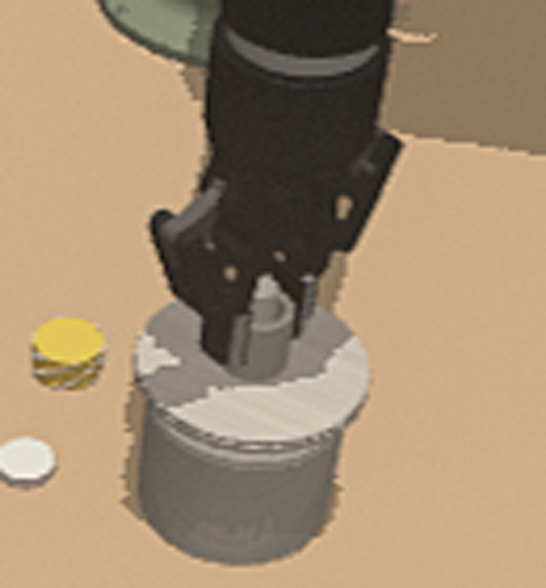

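View pics/w18.png

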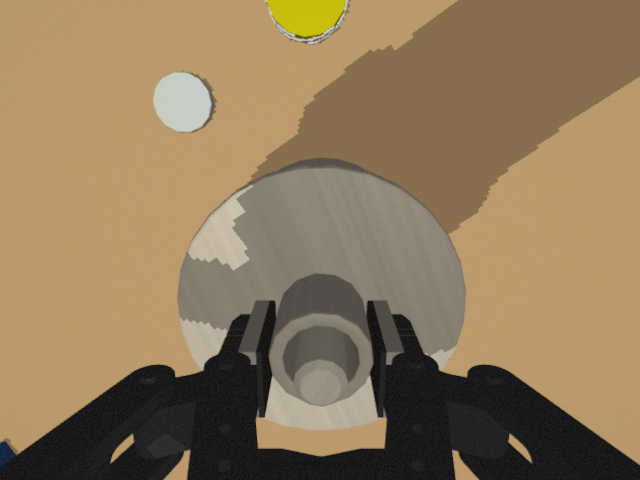

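Only the outer lid rises: Fz −2.2 N, and the stem sinks in the bore while the inner flange stays on the rim. Carrying on straight up.

Call:
play_rows(
  steps=[
    [[0,0,-0.005,0,0],[0,0,-0.011,0,0],[0,0,-0.018,0,0],[0,0,-0.025,0,0],[0.0003,0,-0.032,0,0],[0.0004,0,-0.039,0,0],[0.0005,0,-0.046,0,0],[0.0005,0,-0.053,0,0],[0.0005,0,-0.06,0,0],[0.0005,0,-0.067,0,0],[0.0005,0,-0.074,0,0],[0.0005,0,-0.08,0,0],[0.0005,0,-0.085,0,0],[0.0005,0,-0.088,0,0],[0.0005,0,-0.088,0,0],[0.0005,0,-0.088,0,0]],
  ],
)

```text
time: 22.5
eef_pos: [0.4893, 0.1105, 0.1577]
eef_rot: [1.466, -2.778, 0.009]
ft_force: [-0.1, 0.1, -2.3]
gripper_width: 0.0336
```

```bash
python3 - <<'E'
from h import *
s=manip.read_state();M=R.from_rotvec(s['eef_rot']).as_matrix();print(s['ft_force'],s['moment'],s['eef_pos'],s['gripper_width'],M[:,2])
cv2.imwrite('pics/s19.png',manip.camera('scene')[:,:,::-1])
cv2.imwrite('pics/s19c.png',cv2.resize(cv2.imread('pics/s19.png')[100:270,320:460],None,fx=3.5,fy=3.5,interpolation=cv2.INTER_CUBIC))
cv2.imwrite('pics/t19.png',manip.camera('top')[:,:,::-1])
E
```

```text
[-0.05186588  0.14997989 -2.29707125] [-0.03748232 -0.04126629 -0.01952087] [0.48927478 0.11052987 0.15768489] 0.033646507811379886 [ 0.00186641 -0.005644   -0.99998233]
```

View pics/s19c.png

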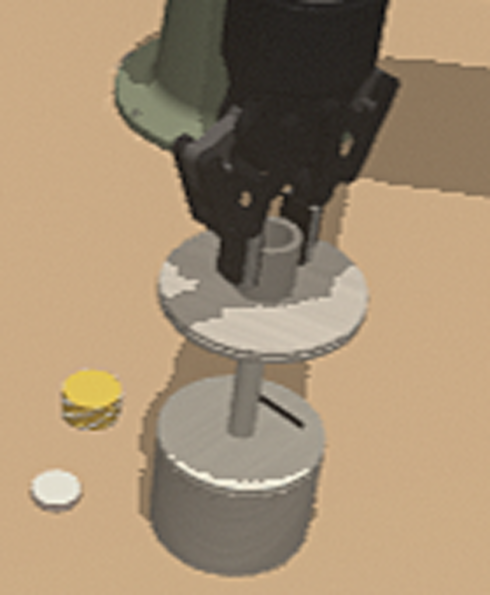

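View pics/s19.png

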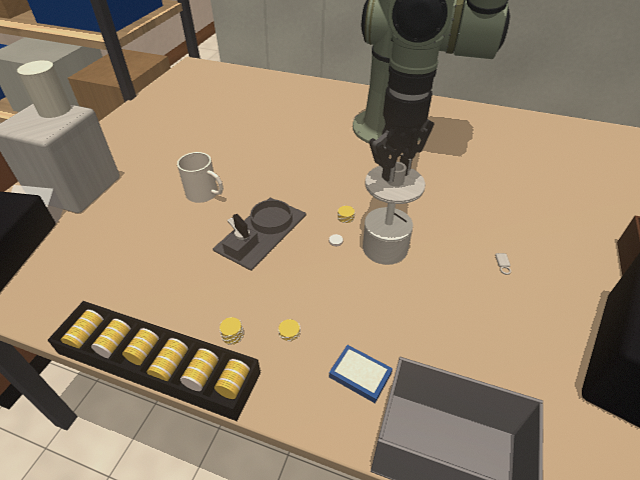

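View pics/t19.png

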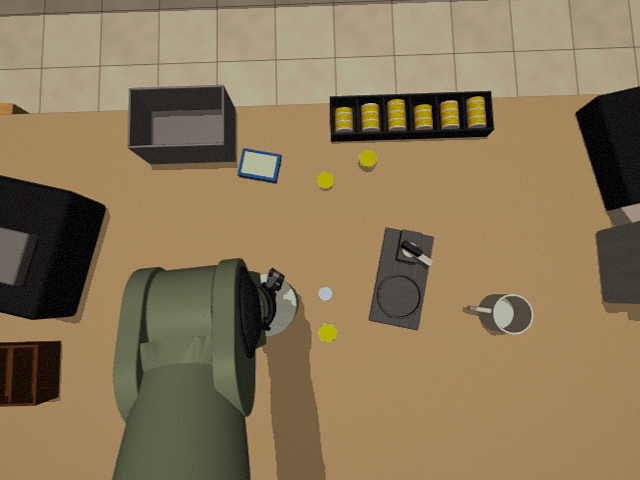

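The outer lid has risen 104 mm (68 needed) and is held level above the seated inner lid. The bystanders are unchanged in both views. Handing in.

```bash
python3 - <<'E'
from bench import manip
s=manip.read_state();print(s['time'],s['qd'].round(3));print(manip.hand_in())
E
```

```text
22.6 [-0.001  0.001 -0.     0.002 -0.002 -0.   ]
the job is handed in; nothing more can be done
None
```

The job is done and handed in at 22.6 s, with the arm holding the outer lid in the air above the tin.

- **Latch:** I turned the knob 1.2 rad anticlockwise. After I let go, the images showed it resting open.
- **Lid set:** I lifted both lids by the stem (about 4.5 N measured) and lowered them onto the tin. The tool stopped at the expected height and a push read 14.5 N, so I took the inner lid as seated and only then released the stem.
- **Outer lid:** I took it by the collar and raised it straight up 104 mm, where 68 mm clears the stem. The final force of −2.3 N fits one lid alone. The tool was tilted about 0.3°, and the inner lid looks level and seated. The chips and other things look unmoved in the scene and top views.

**What disagreed:**
- **Fingertips:** They stand about 37 mm behind the reported tool point, so my first grip closed on air just above the knob. I measured the offset in two views and allowed for it from then on.
- **Stem grip:** The gripper read 13 mm on the 16 mm stem, and about 6 N upward as it closed. I took the upward force for touching the collar, but after I rose 5 mm and gripped again it still read 5 N. The grip held all the same.
- **Stem clearance:** The stem's top is hidden behind the lid in the last scene view, so that the outer lid is clear of it rests on the measured rise, not on a direct look.

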